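# Fit the fixation lamp on the cranked target arm

### The arm

A 6-joint arm with a two-finger parallel gripper is mounted at the origin on the work surface. World frame = base frame: x ahead of the robot, y to its left, z up, the work surface at z = 0. Lengths are in m, angles in degrees, forces in N, time in s.
With the tool pointing down it reaches from about 0.3 to 0.75 m from the base axis. Payload 8.5 kg.
Tool frame: the origin (TCP) lies midway between the tips of the shut fingers; the grasp point (between the pads) lies 19 mm behind it; z points along the fingers, y is the direction in which the jaws open and shut (so a half turn about z gives the same grasp; the last joint's range is limited). The gripper opens to 85 mm and grips with 20 to 120 N. Pads are 22 mm wide; open, the fingers measure 114 mm over their backs; the gripper's body (76 mm by 85 mm) begins 54 mm behind the grasp point. The pads swing forward as they close: fully open they stand 13 mm farther back than shut.
Start: joints at [63.352, 21.807, 74.336, -0, 83.858, -12.336], TCP at [0.136, 0.533, 0.231] pointing down, gripper open.
Joint ranges: [-178.18, 178.18], [-50.72, 133.34], [12.68, 142.11], [-81.47, 261.47], [9.98, 163.14], [-165.26, 165.26]. Speed limits (degrees/s): [136.94, 136.94, 180, 180, 180, 180].

### API

Orientations are given as a 3x3 rotation matrix whose columns are the frame's x, y, z axes.
In Python, from rig import env, eyes, close_job gives the robot as it stands.
- The arm moves only by the tool jog_arm, never from a script. Its argument "deltas" is one flat list of numbers, 7 for each row, row after row: the shift along the tool's x, y, z in units of 0.75 m (1.0 is 0.75 m), then the turn, a rotation vector about the tool's x, y, z in units of 180 degrees (1.0 is 180 degrees), then the gripper command: -1 is fully open, 1 is shut, values between are in proportion. In form: [dx, dy, dz, ax, ay, az, fingers, dx, dy, dz, ax, ay, az, fingers, ...]. A call has 1 to 12 rows; each row is the pose to reach, as a shift and turn from the pose commanded when the call began, along the tool's axes at that moment, turning the shorter way round; what a row does not reach only later rows make up. A row lasts 1/12 s, in which the tool goes at most 41.7 mm and 7.16 degrees, less where a joint would pass 70% of its speed; a pose out of reach is approached as far as the arm can. A call with a number of a shift or a turn outside -1 to 1 is refused whole. A call with a gripper value outside its range is refused whole. The fingers move at their own pace and stop on an object; "grip_force" is the grip in N (left out, the last holds). Time passes only in rows, so rows that repeat a pose let the fingers close. It gives the time, the measured TCP pose, the force and the opening at its end, in the units of the state.
- env.observe(): the state, without advancing time (a new reading comes with each control period).
- eyes.get_image(name): name is "side" or "top"; returns the picture (400x640x3 uint8, red, green, blue); there is no depth.
- eyes.camera_params(name): a dict with "intrinsics" (3x3 intrinsics, pixels), "k1" (the pictures are not rectified: a ray, as slopes to the right and down, at radius r is drawn at 1 + k1 r^2 times it, then the intrinsics apply), "R" (3x3) and "t" (3): a world point X has camera coordinates R X + t. Camera axes: x right, y down, z forward; pixel columns grow to the right and rows downward; lengths in m; the calibration is good to about 2 mm. A picture is of the moment at which its call begins. camera_params takes no time and is no camera call.
- close_job(): hands the job in, once; it reports no verdict.
The state is a dict: "time_s": time; "q": joint angles; "qvel": joint speeds; "joint_efforts": joint torques, N m; "position": TCP position; "tool_rot": TCP orientation; "ft_force": force on the tool from outside, world axes, zero at the start; "wrist_torque": the same for the moment, N m; "grip_width": finger opening in m.
Only numpy, scipy, OpenCV 4.12 (cv2) and the standard library are available. Lean on these libraries where they do the work, as an engineer would, in place of code of your own. Each camera call takes 0.05 s, during which the arm holds its last target.

### The job

Fit the fixation lamp on the target stand: thread the drilled block of the lamp onto the free end of the bent rod, which may sit a little high or low, slide it round the bend and along towards the column until you feel it touch the stop ring, and leave it hanging there against the ring. Ease it along without forcing it on the rod, do not shift the stop ring, which is set for the patient, and leave the other things on the table alone.

Things in the scene. Friction and masses are not known exactly. Their poses are not given: they have to be found in the camera images.
- lamp_center (a point): centre of the drilled block of the loose fixation lamp (136 mm tall, about 0.16 kg, standing upright on the table at first), half-way up it, 68 mm above its underside. The aluminium block is 24 mm long (x), 36 mm wide (y), 36 mm high (z); its 18 mm bore runs straight through along the lamp's x axis, centred on this point. The lamp is the same both ways round: either end may lead.
- lamp_tab (a point): centre of the lamp's finger tab, the flat upright plate on top of the block: 24 mm along x, 10 mm thick in y, 50 mm high, its middle 43 mm above the bore's centre line. Below the block hangs the round dark battery housing with a pale light band, 44 mm across, 50 mm high. Its weight is low, so a lamp let go on the rod hangs upright.
- target_stand: fixed stand: round grey foot 150 mm across, 30 mm high; column 25 mm thick; 36 mm clamp head on it, up to 180 mm above the table, lock knob on its +x side. The origin is on the table on the column's axis, z up. The clamp head holds a bent steel rod of 14 mm diameter. Seen from above, the rod leaves the column along the stand's -y and then bends to the stand's -x.
- clamp_head (a point): middle of the clamp head, on the rod's centre line, 160 mm above the table (axes: the stand's). From here the rod's centre line runs level and straight along -y for 110 mm (inner leg), bends by 90 degrees at 55 mm centre-line radius towards -x, and ends in a straight outer leg at y = -165 mm, its rounded tip at x = -152 mm; x is measured in the rod's plane, see rod_root.
- rod_root (a point): where the rod leaves the clamp head's face, 17 mm from clamp_head along -y. The rod is locked in the clamp, but not always level: the whole bent rod may be turned about its inner leg (the stand's y axis through clamp_head) by up to 6 degrees either way, so its free end may be up to 16 mm higher or lower than 160 mm. This is not reported: feel or look for it. The inner leg stays level.
- stop_ring: dark ring, 30 mm diameter, 12 mm long, clamped on the rod's inner leg by friction: it slips along the rod when pushed with about 14 N. The origin is the centre of its face that looks towards the bend, on the rod's centre line, 45 to 80 mm from the column's axis; axes are the stand's, the ring extends along +y. The lamp touches it when the lamp's centre is 12 mm from this face.
- lens_pot: stack of three round black lens boxes, one piece, 72 mm across and 78 mm high, origin under its centre; not to be disturbed
- occluder: flat black eye occluder, 6 mm thick, lying: handle from x = -70 mm to a round 60 mm paddle centred at x = 105 mm; not to be disturbed
- pen_torch: steel pen torch, 20 mm thick and 125 mm long along x, lying; not to be disturbed
Not all that is in view belongs to the job. Of the things like the part that bears lamp_center, leave any that is brown; of the rest the smaller one is meant.

How it is judged:
By the outcome, as a careful person would: the job done as asked, in the order asked, and still so for the second after the job is handed in, with the robot touching nothing.
It also fails if it takes over 72 s, if anything falls off the work surface, if the arm or the gripper's body presses on something with over 40 N, if the wrist force passes 120 N, or if a joint passes its speed limit or range.

## Working session

There is one attempt and no reset: what is moved stays moved. The work goes in short steps, Python scripts to look and compute and a tool call to move; the robot and the scene stay as the last step left them, time stands still between calls to the robot, and variables do not carry over. Pictures are saved under pics/ and viewed, and the job is handed in when it is done.

Besides the shell and the picture viewer there is one more tool, called as name(argument=value, ...) on one line, values as JSON. jog_arm: Moves the arm, as the interface text tells. Its arguments: {"type":"object","properties":{"deltas":{"type":"array"},"grip_force":{"type":"number"}},"required":["deltas"]}

```bash
ls; mkdir -p pics
python3 - <<'E'
from rig import env, eyes
import cv2
for n in ("side","top"):
    cv2.imwrite(f"pics/{n}0.png", eyes.get_image(n)[:,:,::-1])
    p=eyes.camera_params(n); print(n,p)
print(env.observe())
E
```

```text
pics
side {'intrinsics': array([[514.03478904,   0.        , 324.1347024 ],
       [  0.        , 514.03478904, 191.71477477],
       [  0.        ,   0.        ,   1.        ]]), 'k1': 0.03008452203897741, 'R': array([[-0.98554128, -0.16892478,  0.01314542],
       [-0.13198586,  0.71674787, -0.68472784],
       [ 0.10624555, -0.67656256, -0.7286803 ]]), 't': array([0.58711168, 0.13179845, 1.51477974])}
top {'intrinsics': array([[394.86933648,   0.        , 324.6675813 ],
       [  0.        , 394.86933648, 203.38649951],
       [  0.        ,   0.        ,   1.        ]]), 'k1': -0.06173502266332142, 'R': array([[-2.09177393e-04, -9.99961551e-01, -8.76652127e-03],
       [-9.94664167e-01,  1.11245714e-03, -1.03159860e-01],
       [ 1.03165646e-01,  8.69816587e-03, -9.94626157e-01]]), 't': array([0.02753786, 0.60425276, 1.14115866])}
{'time_s': 0.1, 'q': array([ 6.33520927e+01,  2.18353898e+01,  7.43787869e+01,  1.53425412e-03,
        8.38578734e+01, -1.23365610e+01]), 'qvel': array([ 0.05928404, -0.07917554, -0.19234363, -0.00441223,  0.04278805,
        0.04478037]), 'joint_efforts': array([ 3.91834808e-03, -4.49222660e+01, -2.31659228e+01, -1.36134836e-04,
        3.59368685e-03,  1.69126417e-05]), 'position': array([0.13583866, 0.5326938 , 0.23079939]), 'tool_rot': array([[-9.68966000e-01,  2.47193335e-01, -5.87798583e-04],
       [ 2.47193858e-01,  9.68965407e-01, -1.11199771e-03],
       [ 2.94678072e-04, -1.22278817e-03, -9.99999209e-01]]), 'ft_force': array([ 0.19131936, -0.15248447,  0.0962658 ]), 'wrist_torque': array([-0.03950119,  0.01023189, -0.00047173]), 'grip_width': 0.0855156948796185}
```

View pics/side0.png

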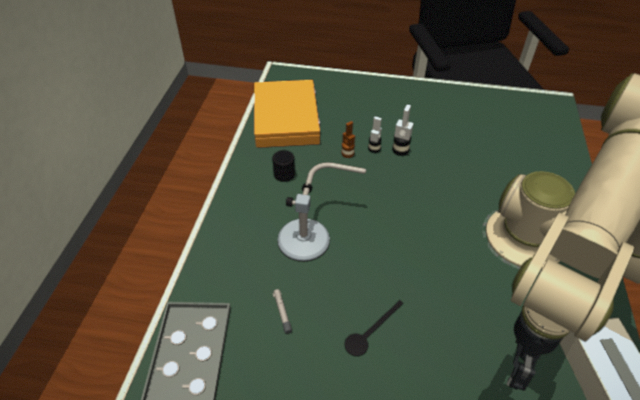

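View pics/top0.png

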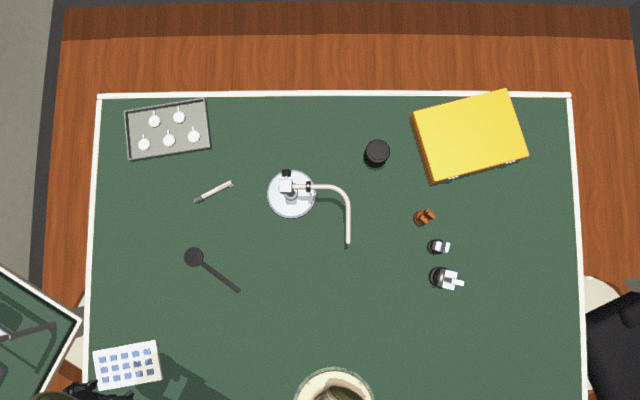

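The target is the smaller silver lamp, near top (440,247) and side (375,135). The brown one is at top (425,217) and the big one at (450,280). The rod runs to image right (−y) and then down (−x). Next I'll zoom in for features.

```bash
cat > h.py <<'E'
import numpy as np, cv2
from rig import env, eyes
P={n:eyes.camera_params(n) for n in("side","top")}
def ray(n,u,v):
    p=P[n];K=p["intrinsics"];d=np.array([(u-K[0,2])/K[0,0],(v-K[1,2])/K[1,1]])
    s=d.copy()
    for _ in range(20): s=d/(1+p["k1"]*(s@s))
    R=p["R"];r=R.T@np.r_[s,1];return -R.T@p["t"],r/np.linalg.norm(r)
def plane(n,u,v,z):
    c,r=ray(n,u,v);return c+r*(z-c[2])/r[2]
def tri(a,b):  # a=(u,v) side, b=(u,v) top
    c1,r1=ray("side",*a);c2,r2=ray("top",*b)
    s=np.linalg.lstsq(np.c_[r1,-r2],c2-c1,rcond=None)[0]
    x,y=c1+r1*s[0],c2+r2*s[1];return (x+y)/2,np.linalg.norm(x-y)
def proj(n,X):
    p=P[n];c=p["R"]@np.asarray(X,float)+p["t"];s=c[:2]/c[2];s=s*(1+p["k1"]*(s@s));K=p["intrinsics"]
    return np.array([K[0,0]*s[0]+K[0,2],K[1,1]*s[1]+K[1,2]])
def crop(img,x,y,w,h,f,name):
    cv2.imwrite(f"pics/{name}.png",cv2.resize(img[y:y+h,x:x+w,::-1],None,fx=f,fy=f,interpolation=cv2.INTER_CUBIC))
E
python3 - <<'E'
import cv2
from h import *
s=cv2.imread("pics/side0.png")[:,:,::-1];t=cv2.imread("pics/top0.png")[:,:,::-1]
crop(s,270,95,160,120,5,"s_a"); crop(t,340,180,130,120,5,"t_a"); crop(t,255,155,130,105,6,"t_b"); crop(s,265,150,130,115,5,"s_b")
E
```

```text
(no output)
```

View pics/s_a.png

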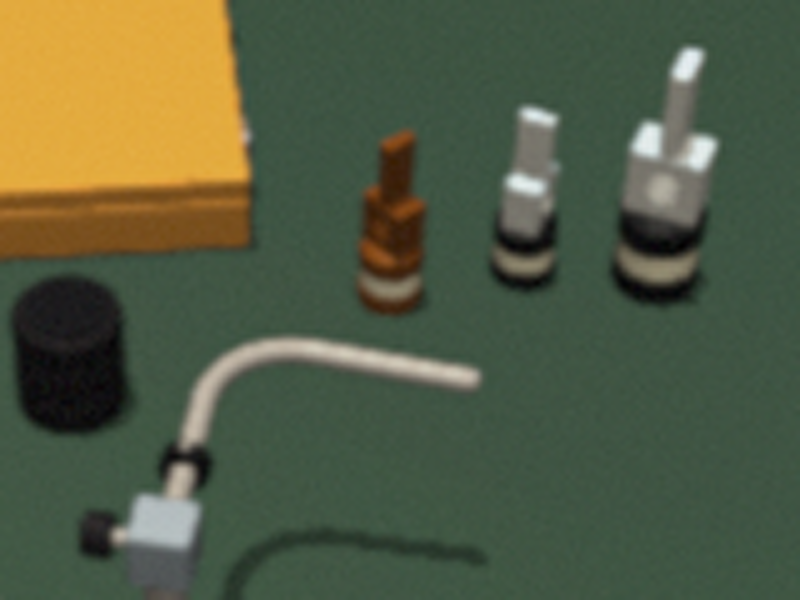

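View pics/t_a.png

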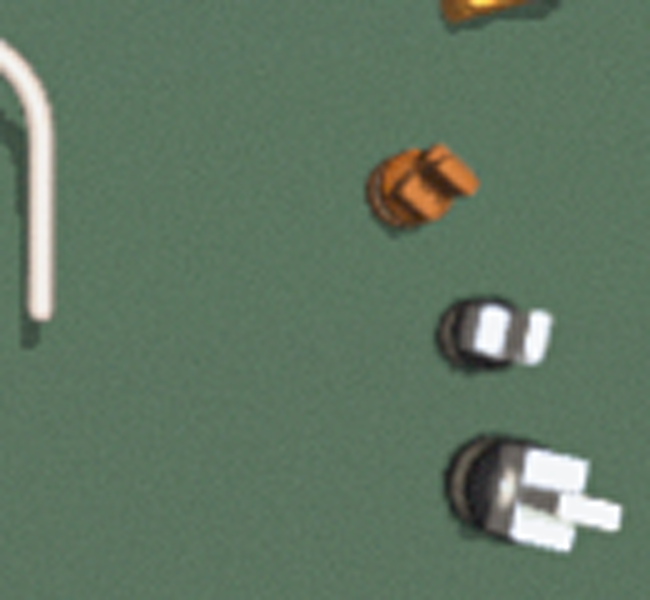

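View pics/t_b.png

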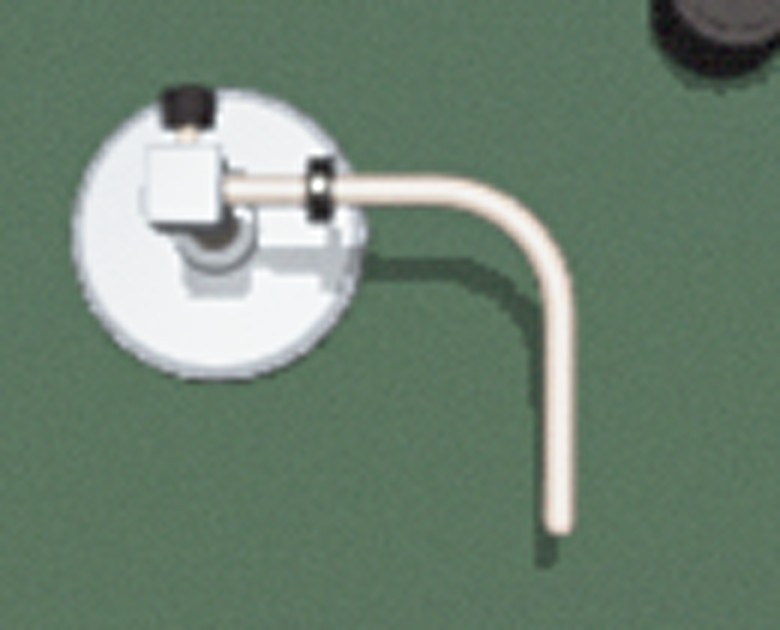

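View pics/s_b.png

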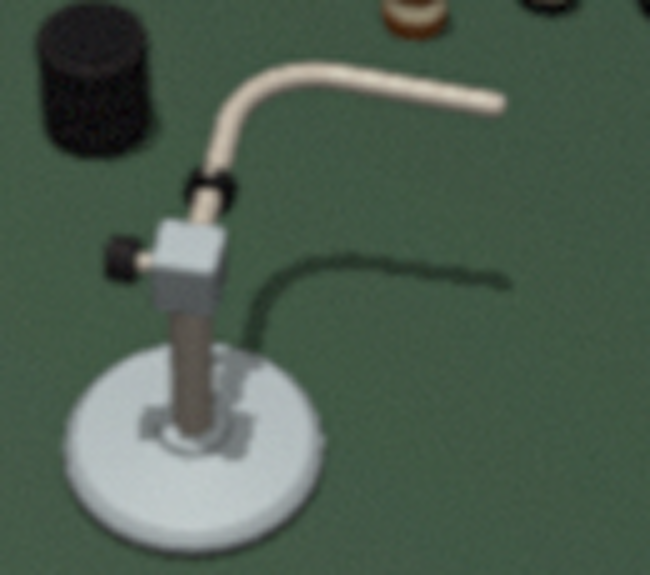

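```bash
cat > rod.py <<'E'
from h import *
from scipy.ndimage import gaussian_filter1d
def prof(line, bgw=4):
    # centroid of brightness above bg of a 1D profile
    bg=np.median(np.r_[line[:bgw],line[-bgw:]]);w=np.clip(line-bg,0,None);w[w<0.25*w.max()]=0
    return (w*np.arange(len(w))).sum()/w.sum()
def outer(s,t):
    ps=[(u,150+prof(s[150:190,u])) for u in ()]
E
python3 - <<'E'
from h import *
s=cv2.imread("pics/side0.png").astype(float)[:,:,::-1];t=cv2.imread("pics/top0.png").astype(float)[:,:,::-1]
np.set_printoptions(precision=4,suppress=True,linewidth=150)
def cen(line):
    bg=np.median(line);w=np.clip(line-bg,0,None);w[w<0.3*w.max()]=0
    return (w*np.arange(len(w))).sum()/w.sum()
R=lambda im:im[:,:,0]
# outer leg top: rows 212..238, cols 335..365
to=np.array([(335+cen(R(t)[v,335:362]),v) for v in range(212,238)])
so=np.array([(u,155+cen(R(s)[155:185,u])) for u in range(335,362)])
ti=np.array([(u,178+cen(R(t)[178:197,u])) for u in range(313,328)])
si=np.array([(298+cen(R(s)[v,298:325]),v) for v in range(172,183)])
print(to[::8],so[::8],ti[::4],si[::3],sep="\n")
def pl(n,pts):
    rs=np.array([ray(n,*p)[1] for p in pts]);c=ray(n,*pts[0])[0]
    m=np.linalg.svd(rs)[2][2];return c,m,np.abs(rs@m).max()
def line(sp,tp):
    c1,m1,e1=pl("side",sp);c2,m2,e2=pl("top",tp)
    d=np.cross(m1,m2);sn=np.linalg.norm(d);d/=sn
    p=np.linalg.solve(np.array([m1,m2,d]),[m1@c1,m2@c2,0]);return p,d,e1,e2,sn
def at(l,ax,val): p,d=l[:2];return p+d*(val-p[ax])/d[ax]
lo=line(so,to);print("outer",lo[1:],"incl deg",np.degrees(np.arcsin(lo[1][2]/np.sign(lo[1][0]))))
for p in(to[0],to[-1]): print(plane("top",*p,0.16))
for X in(0.38,0.44): print(at(lo,0,X))
li=line(si,ti);print("inner",li[1:]);
for p in(ti[0],ti[-1]): print(plane("top",*p,0.16))
for p in(si[0],si[-1]): print(plane("side",*p,0.16))
# tip
print("tip col profile top",R(t)[236:248,345:351].max(1)); print("tip row side",R(s)[165:176,358:370].max(0))
E
```

```text
[[347.8819 212.    ]
 [347.862  220.    ]
 [347.8556 228.    ]
 [347.858  236.    ]]
[[335.     164.877 ]
 [343.     166.3725]
 [351.     167.8127]
 [359.     169.1354]]
[[313.     189.0402]
 [317.     186.0443]
 [321.     186.0646]
 [325.     186.0511]]
[[311.2373 172.    ]
 [309.9553 175.    ]
 [309.0332 178.    ]
 [308.3879 181.    ]]
outer (array([-0.9975,  0.0041, -0.0701]), np.float64(0.00021308054733349018), np.float64(4.099857046511155e-05), np.float64(0.6813185337518073)) incl deg 4.019009564876357
[ 0.568  -0.0352  0.16  ]
[ 0.5023 -0.0347  0.16  ]
[ 0.38   -0.0345  0.145 ]
[ 0.44   -0.0347  0.1492]
inner (array([ 0.1787, -0.4426, -0.8787]), np.float64(0.0005640140766979341), np.float64(0.004827444279875975), np.float64(0.13664740501551803))
[0.6292 0.057  0.16  ]
[0.6371 0.0198 0.16  ]
[0.6337 0.0075 0.16  ]
[0.6351 0.0481 0.16  ]
tip col profile top [243. 242. 243. 243. 242. 243. 239. 212. 109.  92.  92.  91.]
tip row side [200. 207. 206. 204. 196. 198. 183. 148.  91.  65.  64.  65.]
```

Run:
```python
from h import *
np.set_printoptions(precision=4,suppress=True,linewidth=150)
t=cv2.imread("pics/top0.png").astype(float)[:,:,::-1];s=cv2.imread("pics/side0.png").astype(float)[:,:,::-1]
# outer leg pts by tri: tip
print("tip",tri((365.2,170.2),(347.86,243.6)))
for u in(316,320,326): print("inner",plane("top",u,186.05,0.16))
# lines: match side points with outer line via top ray plane y=-0.0347
for p in((335,164.877),(343,166.3725),(351,167.8127),(359,169.1354),(363,169.8)):
    c,r=ray("side",*p);print(c+r*((-0.0348-c[1])/r[1]))
# ring : dark cols on inner leg, top
print(t[176:196,304:314,0].astype(int))
for u in(305.7,310.7): print("ring edge",plane("top",u,186,0.16))
# clamp head top face z=.18
g=(t.min(2)>215).astype(np.uint8);
print("clamp corners top", [plane("top",255+x/6,155+y/6,.18) for x,y in((148,147),(221,143),(221,222),(147,222))])
# foot circle
```

```text
tip (array([ 0.4845, -0.035 ,  0.1529]), np.float64(0.0011953702420790004))
inner [0.6372 0.049  0.16  ]
inner [0.6372 0.0384 0.16  ]
inner [0.6372 0.0225 0.16  ]
[ 0.572  -0.0348  0.1589]
[ 0.5486 -0.0348  0.157 ]
[ 0.5252 -0.0348  0.1554]
[ 0.502  -0.0348  0.1542]
[ 0.4903 -0.0348  0.1536]
[[240 226 199 187 139 102  86  91  93  90]
 [240 241 227 198 181 135 100  94  91  90]
 [240 241 242 228 198 182 142  95  88  89]
 [239 241 242 243 229 203 182 117  88  86]
 [240 242 239 242 241 202 177 140 101  90]
 [242 240 170 119 117  99 115 162 129  96]
 [242 224 121  47  42  46 110 178 177 123]
 [240 220 116  64  65  44  94 177 183 148]
 [217 186 110 149 154  92 110 192 198 199]
 [234 211 151 246 252 161 183 234 238 236]
 [245 224 143 236 231 144 203 244 245 244]
 [229 199 108 101 101  98 173 227 230 231]
 [199 165  88  45  55  63 120 190 203 203]
 [202 159  85  45  39  50 109 195 209 167]
 [246 227 123  45  35  44 121 243 246 216]
 [246 234 133  82  77  84 162 244 247 218]
 [244 246 213 183 182 164 202 241 245 224]
 [243 244 246 248 248 210 181 199 242 230]
 [244 245 245 246 246 212 182 190 242 224]
 [243 243 244 244 243 208 185 190 237 213]]
ring edge [0.6374 0.0764 0.16  ]
ring edge [0.6374 0.0631 0.16  ]
clamp corners top [array([0.6517, 0.1434, 0.18  ]), array([0.6534, 0.1116, 0.18  ]), array([0.6187, 0.1113, 0.18  ]), array([0.6188, 0.1434, 0.18  ])]
```

Run:
```python
from h import *
np.set_printoptions(precision=4,suppress=True,linewidth=150)
t=cv2.imread("pics/top0.png")[:,:,::-1];s=cv2.imread("pics/side0.png")[:,:,::-1]
def blobs(im,n,x0,x1,y0,y1,th,z):
    m=(im[y0:y1,x0:x1].min(2)>th).astype(np.uint8);m=m.copy()
    big=cv2.resize(im[y0:y1,x0:x1],None,fx=8,fy=8,interpolation=cv2.INTER_CUBIC).min(2)
    m=(big>th).astype(np.uint8)
    cs,_=cv2.findContours(m,cv2.RETR_EXTERNAL,cv2.CHAIN_APPROX_NONE)
    for c in cs:
        if cv2.contourArea(c)<300: continue
        M=cv2.moments(c);cx,cy=M['m10']/M['m00'],M['m01']/M['m00']
        r=cv2.minAreaRect(c);b=cv2.boxPoints(r)
        f=lambda p:((p[0]+.5)/8-.5+x0,(p[1]+.5)/8-.5+y0)
        B=np.array([plane(n,*f(p),z) for p in b])
        e=[np.linalg.norm(B[1]-B[0]),np.linalg.norm(B[2]-B[1])]
        l=B[1]-B[0] if e[0]>e[1] else B[2]-B[1]
        print(n,th,"px",np.round(f((cx,cy)),2),plane(n,*f((cx,cy)),z),"size",np.round(e,4),"yaw",round(np.degrees(np.arctan2(l[1],l[0])),1))
for th in(170,200,220):
  blobs(t,"top",425,456,236,258,th,.136)
for th in(170,200,220):
  blobs(t,"top",425,456,236,258,th,.086)
for th in(170,200): blobs(t,"top",428,470,262,295,th,.18)
for th in(150,190): blobs(s,"side",366,384,112,135,th,.136)
for th in(150,190): blobs(s,"side",366,384,112,135,th,.086)
```

```text
top 170 px [446.88 246.86] [ 0.4758 -0.3017  0.136 ] size [0.0285 0.0119] yaw -14.0
top 170 px [437.91 245.65] [ 0.4791 -0.2775  0.136 ] size [0.0255 0.0158] yaw -13.9
top 200 px [446.89 246.8 ] [ 0.4759 -0.3017  0.136 ] size [0.0268 0.0103] yaw -14.0
top 200 px [437.9 245.6] [ 0.4792 -0.2775  0.136 ] size [0.0241 0.014 ] yaw -14.1
top 220 px [446.88 246.76] [ 0.476  -0.3017  0.136 ] size [0.0252 0.0091] yaw -14.2
top 220 px [437.89 245.57] [ 0.4793 -0.2775  0.136 ] size [0.0229 0.0129] yaw -14.3
top 170 px [446.88 246.86] [ 0.4754 -0.3167  0.086 ] size [0.0299 0.0124] yaw -14.0
top 170 px [437.91 245.65] [ 0.4789 -0.2914  0.086 ] size [0.0267 0.0165] yaw -13.9
top 200 px [446.89 246.8 ] [ 0.4756 -0.3167  0.086 ] size [0.0281 0.0108] yaw -14.0
top 200 px [437.9 245.6] [ 0.4791 -0.2913  0.086 ] size [0.0252 0.0146] yaw -14.1
top 220 px [446.88 246.76] [ 0.4757 -0.3167  0.086 ] size [0.0264 0.0095] yaw -14.2
top 220 px [437.89 245.57] [ 0.4791 -0.2913  0.086 ] size [0.0239 0.0135] yaw -14.3
top 170 px [441.04 277.11] [ 0.3992 -0.2714  0.18  ] size [0.0071 0.0152] yaw 178.6
top 170 px [
[... 221 characters left out ...]
7 0.053 ] yaw -102.1
side 150 px [374.78 131.49] [ 0.4751 -0.2315  0.136 ] size [0.0192 0.0249] yaw 168.8
side 150 px [377.18 118.  ] [ 0.4744 -0.3003  0.136 ] size [0.0147 0.0226] yaw 168.3
side 190 px [374.69 131.47] [ 0.4754 -0.2316  0.136 ] size [0.0125 0.0206] yaw 161.4
side 190 px [377.15 117.93] [ 0.4745 -0.3006  0.136 ] size [0.0086 0.0178] yaw 169.9
side 150 px [374.78 131.49] [ 0.477  -0.2916  0.086 ] size [0.0201 0.0261] yaw 168.8
side 150 px [377.18 118.  ] [ 0.4763 -0.3636  0.086 ] size [0.0154 0.0237] yaw 168.3
side 190 px [374.69 131.47] [ 0.4773 -0.2916  0.086 ] size [0.0131 0.0216] yaw 161.4
side 190 px [377.15 117.93] [ 0.4764 -0.3639  0.086 ] size [0.009  0.0187] yaw 169.9
```

```bash
cat >> h.py <<'E'
from scipy.spatial.transform import Rotation as Ro
np.set_printoptions(precision=4,suppress=True,linewidth=150)
def Rt(yaw,tilt=0):
    # tool down, tool x at world yaw; then tilt about world y (deg; + lowers +x side)
    y=np.radians(yaw);x=np.array([np.cos(y),np.sin(y),0]);z=np.array([0,0,-1.]);R=np.c_[x,np.cross(z,x),z]
    return Ro.from_euler('y',tilt,degrees=True).as_matrix()@R
def delta(pos,R,o=None):
    o=o or env.observe();A=o["tool_rot"];d=A.T@(np.array(pos)-o["position"])/0.75
    w=Ro.from_matrix(A.T@R).as_rotvec(degrees=True)/180
    return np.round(np.r_[d,w],4)
def st():
    o=env.observe();print("t",round(o["time_s"],2),"p",o["position"],"F",o["ft_force"],"T",o["wrist_torque"],"w",round(o["grip_width"],4),"q",np.round(o["q"],1))
    return o
E
python3 - <<'E'
from h import *
o=st();print(delta((.40,.12,.27),Rt(75.7),o).tolist())
E
```

```text
t 0.1 p [0.1358 0.5327 0.2308] F [ 0.1913 -0.1525  0.0963] T [-0.0395  0.0102 -0.0005] w 0.0855 q [ 63.4  21.8  74.4   0.   83.9 -12.3]
[-0.4773, -0.4462, -0.0519, -0.0004, 0.0002, 0.4999]
```

jog_arm(deltas=[-0.04,-0.037,-0.052,0,0,0.04,0,-0.08,-0.075,-0.052,0,0,0.08,0,-0.12,-0.112,-0.052,0,0,0.12,0,-0.16,-0.15,-0.052,0,0,0.16,0,-0.2,-0.187,-0.052,0,0,0.2,0,-0.24,-0.224,-0.052,0,0,0.24,0,-0.28,-0.262,-0.052,0,0,0.28,0,-0.32,-0.3,-0.052,0,0,0.32,0,-0.36,-0.337,-0.052,0,0,0.36,0,-0.4,-0.374,-0.052,0,0,0.4,0,-0.44,-0.41,-0.052,0,0,0.44,0,-0.477,-0.446,-0.052,0,0,0.48,0])

```text
time_s: 1.1
position: [0.3994, 0.1202, 0.2703]
tool_rot: [[0.184, 0.983, -0.0], [0.983, -0.184, 0.0], [0.0, -0.0, -1.0]]
ft_force: [0.7, 1.0, -0.4]
grip_width: 0.0429
```

Run:
```python
from h import *
o=st();print(delta((.476,-.302,.25),Rt(-14),o).tolist())
```

```text
t 1.1 p [0.3994 0.1202 0.2703] F [ 0.7139  1.0015 -0.425 ] T [ 0.0098 -0.0113 -0.0412] w 0.0429 q [ 0.4  6.5 89.   0.  84.5 11. ]
[-0.5344, 0.2042, 0.027, -0.0, -0.0, 0.5188]
```

jog_arm(deltas=[-0.045,0.017,0,0,0,0.04,0,-0.09,0.034,0,0,0,0.08,0,-0.135,0.051,0,0,0,0.12,0,-0.18,0.068,0,0,0,0.16,0,-0.225,0.085,0,0,0,0.2,0,-0.27,0.102,0,0,0,0.24,0,-0.315,0.119,0,0,0,0.28,0,-0.36,0.136,0,0,0,0.32,0,-0.405,0.153,0,0,0,0.36,0,-0.45,0.17,0,0,0,0.4,0,-0.495,0.187,0,0,0,0.44,0,-0.534,0.204,0.027,0,0,0.48,0])

```text
time_s: 2.1
position: [0.4788, -0.3023, 0.2526]
tool_rot: [[0.993, -0.115, 0.004], [-0.115, -0.993, -0.004], [0.005, 0.004, -1.0]]
ft_force: [0.3, 1.4, 0.9]
grip_width: 0.0425
```

Run:
```python
from h import *
o=st();print(delta((.476,-.302,.16),Rt(-14),o).tolist(),delta((.476,-.302,.097),Rt(-14),o).tolist())
```

```text
t 2.1 p [ 0.4788 -0.3023  0.2526] F [0.2768 1.3647 0.9276] T [ 0.0206 -0.0137  0.0185] w 0.0425 q [-44.2  22.5  69.6  -0.   87.5  52.4]
[-0.0044, -0.0005, 0.1235, 0.0012, -0.0016, 0.0411] [-0.0048, -0.0008, 0.2075, 0.0012, -0.0016, 0.0411]
```

jog_arm(deltas=[-0.001,0,0.03,0,0,0.04,0,-0.001,0,0.06,0,0,0.04,0,-0.001,0,0.09,0,0,0.04,0,-0.001,0,0.09,0,0,0.04,0,-0.001,0,0.09,0,0,0.04,0])

```text
time_s: 2.52
position: [0.4771, -0.2989, 0.1822]
tool_rot: [[0.973, -0.232, -0.002], [-0.232, -0.973, 0.001], [-0.002, -0.001, -1.0]]
ft_force: [-0.2, -0.4, 1.5]
grip_width: 0.0428
```

Run:
```python
from h import *
o=st();print(o["tool_rot"],delta((.476,-.302,.097),Rt(-14),o).tolist())
s=eyes.get_image("side");t=eyes.get_image("top")
crop(s,320,60,130,110,5,"s1");crop(t,385,190,130,110,5,"t1")
```

```text
t 2.52 p [ 0.4771 -0.2989  0.1822] F [-0.1625 -0.3813  1.523 ] T [-0.0263  0.0115  0.0136] w 0.0428 q [-44.1  25.4  76.9  -0.   77.8  59.3]
[[ 0.9728 -0.2317 -0.0016]
 [-0.2317 -0.9728  0.0015]
 [-0.0019 -0.0011 -1.    ]] [-0.0002, 0.0045, 0.1136, -0.0003, 0.0006, 0.0034]
```

View pics/s1.png

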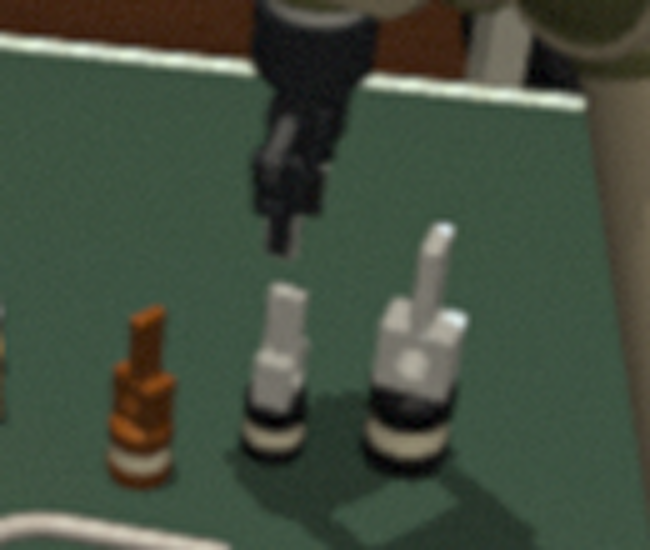

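View pics/t1.png

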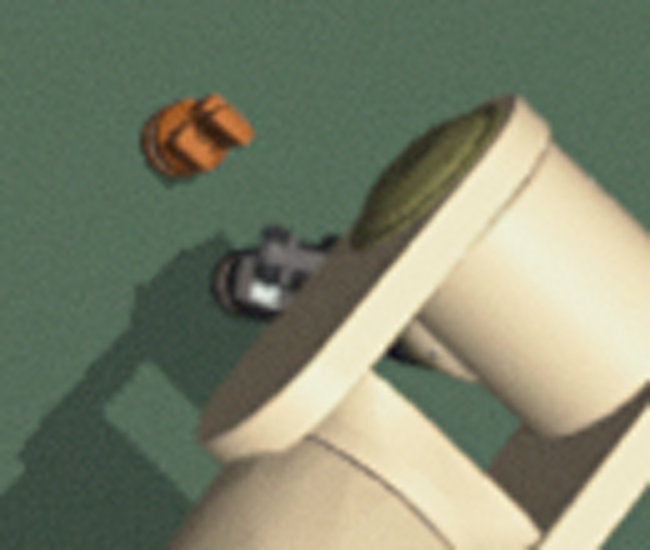

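Side view: the fingers sit right above the small lamp's tab (crop 285,290), with clearance to both neighbours. I'll go down to the grasp.

jog_arm(deltas=[0,0.002,0.02,0,0,0.003,0,0,0.004,0.04,0,0,0.003,0,0,0.0045,0.06,0,0,0.003,0,0,0.0045,0.08,0,0,0.003,0,0,0.0045,0.1,0,0,0.003,0,0,0.0045,0.113,0,0,0.003,0,0,0.0045,0.113,0,0,0.003,0,0,0.0045,0.113,0,0,0.003,0,0,0.0045,0.113,0,0,0.003,0])

```text
time_s: 3.37
position: [0.477, -0.3028, 0.0991]
tool_rot: [[0.971, -0.241, 0.002], [-0.241, -0.971, -0.002], [0.002, 0.001, -1.0]]
ft_force: [-0.1, -0.7, 0.1]
grip_width: 0.043
```

Run:
```python
from h import *
o=st();print(delta((.476,-.302,.097),Rt(-14),o).tolist())
```

```text
t 3.37 p [ 0.477  -0.3028  0.0991] F [-0.1498 -0.7479  0.118 ] T [ 0.0795 -0.0098  0.046 ] w 0.043 q [-44.4  30.5  83.3  -0.   66.   59.5]
[-0.0016, -0.0007, 0.0028, 0.0004, -0.0006, 0.0004]
```

jog_arm(deltas=[0,0,0,0,0,0,0.4,0,0,0,0,0,0,0.6,0,0,0,0,0,0,0.8,0,0,0,0,0,0,1,0,0,0,0,0,0,1,0,0,0,0,0,0,1,0,0,0,0,0,0,1,0,0,0,0,0,0,1], grip_force=50)

```text
time_s: 4.03
position: [0.4767, -0.3028, 0.0985]
tool_rot: [[0.971, -0.241, 0.001], [-0.241, -0.971, -0.001], [0.001, 0.001, -1.0]]
ft_force: [-0.6, -0.8, 5.0]
grip_width: 0.0095
```

Run:
```python
from h import *
o=st();print(o["tool_rot"])
```

```text
t 4.03 p [ 0.4767 -0.3028  0.0985] F [-0.6072 -0.798   4.989 ] T [-0.1235  0.1635 -0.0184] w 0.0095 q [-44.4  30.6  83.4  -0.   66.   59.5]
[[ 0.9705 -0.2409  0.0009]
 [-0.2409 -0.9705 -0.0012]
 [ 0.0012  0.0009 -1.    ]]
```

```bash
cat >> h.py <<'E'
H=0.0305
def tcp(C,R): return np.array(C)-R[:,2]*H
def goal(C,yaw,tilt,o=None):
    R=Rt(yaw,tilt);return delta(tcp(C,R),R,o)
E
python3 - <<'E'
from h import *
o=st();print(goal((.475,-.302,.18),-14,0,o),goal((.44,-.035,.17),0,0,o))
E
```

```text
t 4.03 p [ 0.4767 -0.3028  0.0985] F [-0.6072 -0.798   4.989 ] T [-0.1235  0.1635 -0.0184] w 0.0095 q [-44.4  30.6  83.4  -0.   66.   59.5]
[-0.0023 -0.0003 -0.1494  0.0003 -0.0004  0.0003] [-0.1334 -0.3346 -0.1365  0.0003 -0.0003 -0.0775]
```

jog_arm(deltas=[0,0,-0.02,0,0,0,1,0,0,-0.05,0,0,0,1,0,0,-0.08,0,0,0,1,0,0,-0.11,0,0,0,1,0,0,-0.137,0,0,0,1,-0.01,-0.04,-0.137,0,0,-0.01,1,-0.03,-0.08,-0.137,0,0,-0.02,1,-0.05,-0.13,-0.137,0,0,-0.03,1,-0.07,-0.18,-0.137,0,0,-0.04,1,-0.09,-0.23,-0.137,0,0,-0.055,1,-0.11,-0.28,-0.137,0,0,-0.07,1,-0.133,-0.334,-0.137,0,0,-0.0775,1])

```text
time_s: 5.03
position: [0.4395, -0.0357, 0.2003]
tool_rot: [[1.0, 0.002, -0.001], [0.002, -1.0, 0.0], [-0.001, -0.001, -1.0]]
ft_force: [0.3, 0.5, -0.3]
grip_width: 0.0095
```

jog_arm(deltas=[0,0,0,0,0,0,1,0,0,0,0,0,0,1,0,0,0,0,0,0,1,0,0,0,0,0,0,1])

```text
time_s: 5.37
position: [0.4406, -0.0384, 0.2004]
tool_rot: [[1.0, -0.001, -0.0], [-0.001, -1.0, 0.0], [-0.0, -0.0, -1.0]]
ft_force: [0.6, 0.5, -1.6]
grip_width: 0.0094
```

Run:
```python
from h import *
o=st();print(o["tool_rot"])
s=eyes.get_image("side");t=eyes.get_image("top")
cv2.imwrite("pics/side2.png",s[:,:,::-1]);cv2.imwrite("pics/top2.png",t[:,:,::-1])
crop(s,280,100,160,120,5,"s2");crop(t,280,160,160,120,5,"t2")
```

```text
t 5.37 p [ 0.4406 -0.0384  0.2004] F [ 0.5887  0.4534 -1.5915] T [-0.0356 -0.0031 -0.0469] w 0.0094 q [-20.4  12.7  93.4  -0.   73.9  69.7]
[[ 1.     -0.0011 -0.0003]
 [-0.0011 -1.      0.    ]
 [-0.0003 -0.     -1.    ]]
```

View pics/s2.png

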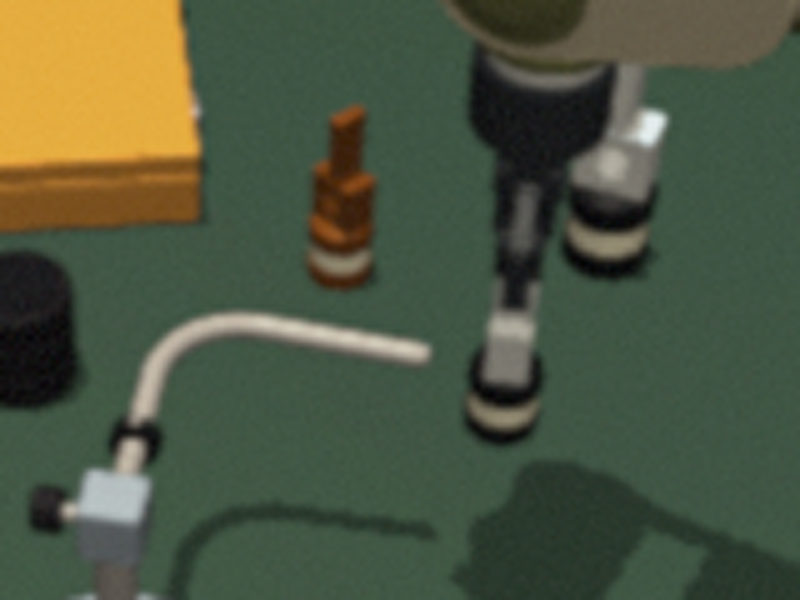

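View pics/t2.png

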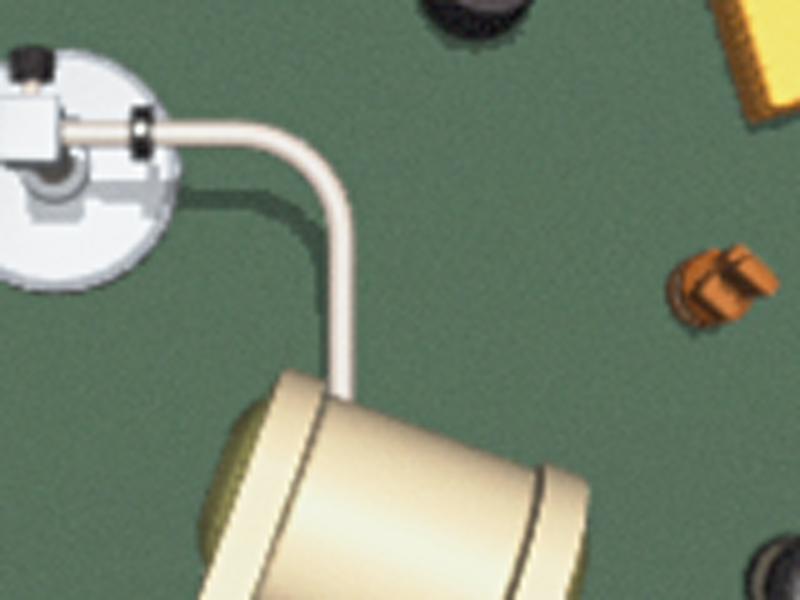

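Run:
```python
from h import *
s=cv2.imread("pics/side2.png")[:,:,::-1].astype(int)
C=np.array([.4406,-.0384,.1699])
for n,d in dict(ftl=(.012,.018,.018),ftr=(-.012,.018,.018),btl=(.012,.005,.018),fbl=(.012,.018,-.018),fbr=(-.012,.018,-.018),hb=(0,.022,-.068),hl=(.022,0,-.043),hr=(-.022,0,-.043)).items(): print(n,np.round(proj("side",C+d),2), "crop",np.round((proj("side",C+d)-[280,100])*5+2))
print(s[160:192,377:387,0])
print(s[170,372:390,0],s[174,372:390,0])
```

```text
ftl [376.63 166.28] crop [485. 333.]
ftr [385.19 167.36] crop [528. 339.]
btl [377.09 163.12] crop [487. 318.]
fbl [375.52 175.38] crop [480. 379.]
fbr [383.93 176.46] crop [522. 384.]
hb [378.01 189.01] crop [492. 447.]
hl [371.99 176.72] crop [462. 386.]
hr [387.08 178.67] crop [537. 395.]
[[ 64  79  85  62  34  22  24  38  69  94]
 [ 65  83  92  74  56  50  49  55  76  94]
 [ 70  96 116 110 101 100  95  96  99  94]
 [ 79 119 143 138 135 137 134 129 120 102]
 [ 97 139 164 165 163 166 164 156 139 120]
 [107 148 170 174 173 174 176 171 163 138]
 [104 145 161 170 170 171 172 173 165 135]
 [ 96 129 140 144 148 146 151 159 150 121]
 [ 90 121 124 127 129 128 130 134 130 103]
 [ 88 117 123 122 124 121 121 121 112  89]
 [ 88 118 124 120 122 122 123 120 105  72]
 [ 92 120 123 124 122 125 124 121 101  58]
 [ 96 118 126 122 123 121 120 119 101  52]
 [103 119 124 123 124 124 125 121  95  50]
 [105 120 124 124 124 124 125 117  88  41]
 [ 99 115 115 116 118 119 121 113  82  42]
 [ 63  77  84  84  87  95 100  92  68  30]
 [ 26  33  40  43  49  57  60  54  41  18]
 [ 10   9  21  22  26  22  24  24  16  20]
 [ 12  12  13  13   8  13   9  15  22  39]
 [ 46  38  20  14  12  13  24  36  56  81]
 [ 97  86  70  63  62  66  71  83  97 105]
 [127 126 125 124 123 125 126 126 121 102]
 [131 139 142 143 146 144 142 134 117  84]
 [107 124 134 137 140 137 123 104  84  54]
 [ 61  75  91  95  94  90  77  59  42  36]
 [ 22  28  32  42  43  39  30  19  23  42]
 [ 15  12  12  17  12  11  16  21  38  50]
 [ 35  28  23  19  21  29  38  49  53  58]
 [ 55  50  46  45  47  51  58  58  59  65]
 [ 61  62  58  59  57  65  65  63  64  64]
 [ 61  66  64  63  65  64  66  63  62  61]]
[ 64  61  51  38  50  88 118 124 120 122 122 123 120 105  72  51  62  65] [ 59  44  19  32  68 105 120 124 124 124 124 125 117  88  41  23  40  54]
```

Run:
```python
from h import *
C=np.array([.4406,-.0384,.1699]); C2=C+[-.0012,0,0]
print(proj("side",C2))
# bias of image (px), after allowing the lamp -1.2 mm in grip
d=proj("side",C2)-proj("side",C); b=np.array([.6,.45])-d; print("bias",b)
for p in((335,164.877),(343,166.3725),(351,167.8127),(359,169.1354),(363,169.8)):
  for y in(-.033,-.035,-.037):
    c,r=ray("side",*(np.array(p)-b));X=c+r*((y-c[1])/r[1]);print(y,X,end=" ")
  print()
c,r=ray("side",*(np.array((365.2,170.2))-b));print(c+r*((-.035-c[1])/r[1]))
# inner leg check: side px of inner leg with x from top 0.6372 -> z should be .16
for p in((311.2373,172),(309.9553,175),(309.0332,178)):
    c,r=ray("side",*(np.array(p)-b));print("inner z=.16",c+r*((.16-c[2])/r[2]))
```

```text
[381.3304 167.1006]
bias [0.1792 0.3966]
-0.033 [ 0.5723 -0.033   0.1621] -0.035 [ 0.5726 -0.035   0.1602] -0.037 [ 0.5728 -0.037   0.1583] 
-0.033 [ 0.549  -0.033   0.1602] -0.035 [ 0.5492 -0.035   0.1583] -0.037 [ 0.5494 -0.037   0.1564] 
-0.033 [ 0.5257 -0.033   0.1586] -0.035 [ 0.5259 -0.035   0.1567] -0.037 [ 0.526  -0.037   0.1547] 
-0.033 [ 0.5025 -0.033   0.1574] -0.035 [ 0.5026 -0.035   0.1555] -0.037 [ 0.5027 -0.037   0.1535] 
-0.033 [ 0.4909 -0.033   0.1568] -0.035 [ 0.491  -0.035   0.1549] -0.037 [ 0.4911 -0.037   0.1529] 
[ 0.4846 -0.035   0.1544]
inner z=.16 [0.6345 0.006  0.16  ]
inner z=.16 [0.6359 0.0186 0.16  ]
inner z=.16 [0.6362 0.0308 0.16  ]
```

Run:
```python
from h import *
o=st();print(goal((.452,-.037,.152),0,-3.7,o))
```

```text
t 5.47 p [ 0.4406 -0.0386  0.2003] F [-0.2133  0.356  -1.2572] T [ 0.0316 -0.0459 -0.0112] w 0.0096 q [-20.4  12.7  93.4  -0.   73.9  69.7]
[ 0.0126 -0.0021  0.0239 -0.      0.0207 -0.0005]
```

jog_arm(deltas=[0.004,-0.001,0.008,0,0.007,0,1,0.008,-0.002,0.016,0,0.014,0,1,0.0126,-0.002,0.024,0,0.0207,0,1,0.0126,-0.002,0.024,0,0.0207,0,1,0.0126,-0.002,0.024,0,0.0207,0,1,0.0126,-0.002,0.024,0,0.0207,0,1])

```text
time_s: 5.97
position: [0.45, -0.0366, 0.1828]
tool_rot: [[0.998, -0.001, 0.065], [-0.001, -1.0, -0.0], [0.065, 0.0, -0.998]]
ft_force: [0.2, 0.2, -1.0]
grip_width: 0.0095
```

Run:
```python
from h import *
o=st();print(o["tool_rot"]);C=o["position"]+o["tool_rot"][:,2]*H;print("C",C,goal((.452,-.037,.152),0,-3.7,o))
s=eyes.get_image("side");t=eyes.get_image("top")
cv2.imwrite("pics/side3.png",s[:,:,::-1]);cv2.imwrite("pics/top3.png",t[:,:,::-1])
crop(s,340,130,60,70,8,"s3");crop(t,280,160,160,120,5,"t3")
```

```text
t 5.97 p [ 0.45   -0.0366  0.1828] F [ 0.1516  0.1984 -1.0369] T [-0.0277  0.0426 -0.0066] w 0.0095 q [-20.5  13.1  96.2   1.4  67.2  69. ]
[[ 0.9979 -0.0007  0.0647]
 [-0.0007 -1.     -0.0002]
 [ 0.0647  0.0002 -0.9979]]
C [ 0.452  -0.0366  0.1524] [-0.      0.0006  0.0005  0.0001 -0.0001 -0.0002]
```

View pics/s3.png

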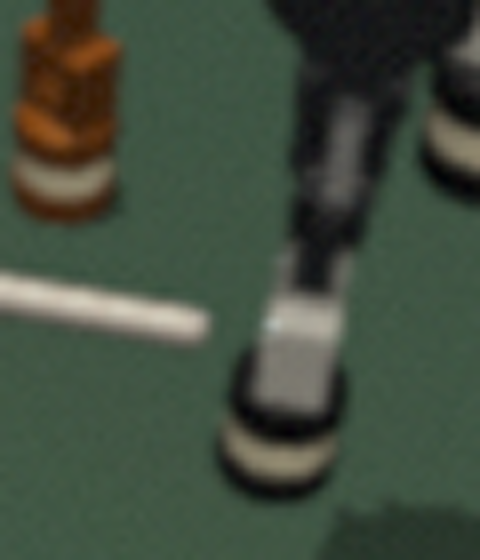

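jog_arm(deltas=[0.006,0,0.001,0,0,0,1,0.012,0,0.002,0,0,0,1,0.018,0,0.002,0,0,0,1,0.022,0,0.002,0,0,0,1,0.024,0,0.002,0,0,0,1,0.024,0,0.002,0,0,0,1,0.024,0,0.002,0,0,0,1])

```text
time_s: 6.65
position: [0.4679, -0.036, 0.1822]
tool_rot: [[0.998, 0.0, 0.065], [0.0, -1.0, 0.0], [0.065, -0.0, -0.998]]
ft_force: [-0.1, 0.4, -1.1]
grip_width: 0.0093
```

Run:
```python
from h import *
o=st();C=o["position"]+o["tool_rot"][:,2]*H;print("C",C)
s=eyes.get_image("side");t=eyes.get_image("top")
cv2.imwrite("pics/side4.png",s[:,:,::-1])
crop(s,340,130,60,70,8,"s4");crop(t,280,160,160,120,5,"t4")
```

```text
t 6.65 p [ 0.4679 -0.036   0.1822] F [-0.1364  0.3627 -1.0813] T [-0.0689  0.0529  0.0035] w 0.0093 q [-19.6  14.9  93.8   1.4  67.8  69.9]
C [ 0.4699 -0.036   0.1517]
```

View pics/s4.png

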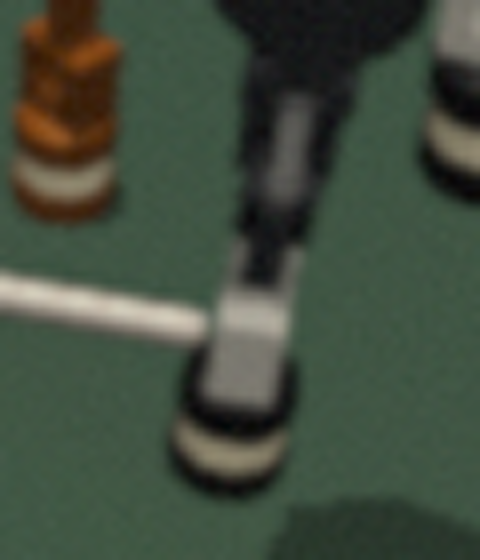

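View pics/t4.png

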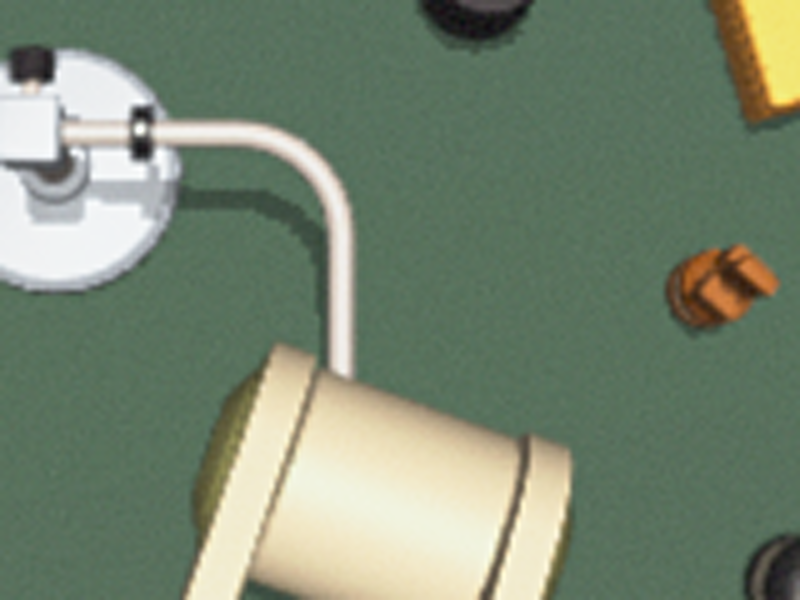

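jog_arm(deltas=[0.0015,0,0,0,0,0,1,0.003,0,0,0,0,0,1,0.0045,0,0,0,0,0,1,0.006,0,0,0,0,0,1,0.006,0,0,0,0,0,1])

```text
time_s: 7.17
position: [0.4726, -0.0361, 0.1826]
tool_rot: [[0.998, 0.0, 0.065], [0.0, -1.0, -0.0], [0.065, 0.0, -0.998]]
ft_force: [0.6, -0.0, -1.2]
grip_width: 0.0096
```

jog_arm(deltas=[0.0015,0,0,0,0,0,1,0.003,0,0,0,0,0,1,0.0045,0,0,0,0,0,1,0.006,0,0,0,0,0,1,0.006,0,0,0,0,0,1])

```text
time_s: 7.58
position: [0.4767, -0.0358, 0.1823]
tool_rot: [[0.998, 0.0, 0.064], [0.0, -1.0, 0.001], [0.064, -0.001, -0.998]]
ft_force: [-0.4, 0.8, -4.8]
grip_width: 0.0094
```

Run:
```python
from h import *
o=st();C=o["position"]+o["tool_rot"][:,2]*H;print("C",C)
s=eyes.get_image("side")
crop(s,340,130,60,70,8,"s5")
```

```text
t 7.58 p [ 0.4767 -0.0358  0.1823] F [-0.4176  0.7506 -4.7926] T [ 0.1581  0.2373 -0.0097] w 0.0094 q [-19.2  15.7  92.5   1.3  68.3  70.3]
C [ 0.4786 -0.0358  0.1519]
```

View pics/s5.png

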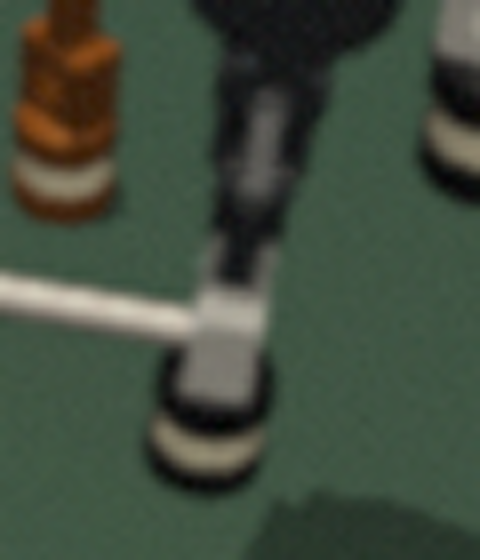

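Fz dropped by 3.6 N, so the rod is pressing on the bore floor and the lamp is slightly too high. That agrees with the side image. I'll lower it 2 mm.

jog_arm(deltas=[0,0,0.0015,0,0,0,1,0,0,0.0027,0,0,0,1,0,0,0.0027,0,0,0,1])

```text
time_s: 7.88
position: [0.4774, -0.0362, 0.181]
tool_rot: [[0.998, 0.0, 0.066], [0.0, -1.0, -0.0], [0.066, 0.0, -0.998]]
ft_force: [-0.3, 0.1, -1.0]
grip_width: 0.0094
```

jog_arm(deltas=[0.0015,0,0,0,0,0,1,0.003,0,0,0,0,0,1,0.0045,0,0,0,0,0,1,0.006,0,0,0,0,0,1,0.006,0,0,0,0,0,1,0.006,0,0,0,0,0,1])

```text
time_s: 8.38
position: [0.4816, -0.036, 0.1811]
tool_rot: [[0.998, 0.0, 0.065], [0.0, -1.0, -0.0], [0.065, 0.0, -0.998]]
ft_force: [-0.2, 1.0, -0.5]
grip_width: 0.0093
```

Run:
```python
from h import *
o=st();C=o["position"]+o["tool_rot"][:,2]*H;print("C",C)
```

```text
t 8.38 p [ 0.4816 -0.036   0.1811] F [-0.1595  0.9595 -0.4908] T [0.     0.0246 0.0035] w 0.0093 q [-19.   16.3  92.    1.3  68.2  70.5]
C [ 0.4836 -0.036   0.1507]
```

jog_arm(deltas=[0.002,0,0,0,0,0,1,0.004,0,0,0,0,0,1,0.006,0,0,0,0,0,1,0.008,0,0,0,0,0,1,0.01,0,0,0,0,0,1,0.01,0,0,0,0,0,1,0.01,0,0,0,0,0,1])

```text
time_s: 8.97
position: [0.4891, -0.036, 0.1815]
tool_rot: [[0.998, 0.0, 0.065], [0.0, -1.0, 0.0], [0.065, -0.0, -0.998]]
ft_force: [-0.8, -0.1, -2.3]
grip_width: 0.0094
```

jog_arm(deltas=[0.002,0,0,0,0,0,1,0.004,0,0,0,0,0,1,0.006,0,0,0,0,0,1,0.008,0,0,0,0,0,1,0.01,0,0,0,0,0,1,0.01,0,0,0,0,0,1,0.01,0,0,0,0,0,1])

```text
time_s: 9.55
position: [0.4965, -0.036, 0.182]
tool_rot: [[0.998, 0.0, 0.065], [0.0, -1.0, 0.0], [0.065, -0.0, -0.998]]
ft_force: [0.6, -0.6, -2.2]
grip_width: 0.0097
```

Run:
```python
from h import *
o=st();C=o["position"]+o["tool_rot"][:,2]*H;print("C",C)
s=eyes.get_image("side")
crop(s,320,130,80,70,8,"s6")
```

```text
t 9.55 p [ 0.4965 -0.036   0.182 ] F [ 0.5697 -0.6303 -2.1518] T [0.0281 0.0676 0.0069] w 0.0097 q [-18.4  17.6  89.8   1.3  69.1  71.1]
C [ 0.4985 -0.036   0.1516]
```

View pics/s6.png

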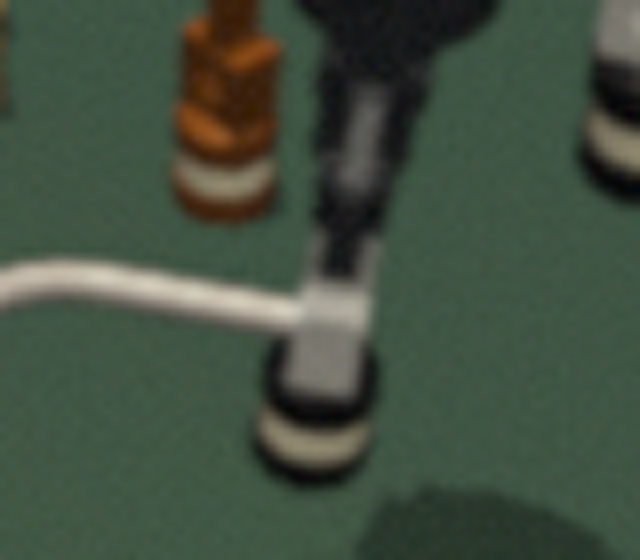

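jog_arm(deltas=[0,0,0.0015,0,0,0,1,0,0,0.003,0,0,0,1,0,0,0.003,0,0,0,1,0,0,0.003,0,0,0,1])

```text
time_s: 9.93
position: [0.4966, -0.036, 0.1797]
tool_rot: [[0.998, 0.0, 0.065], [0.0, -1.0, 0.0], [0.065, -0.0, -0.998]]
ft_force: [-0.1, -0.5, -0.9]
grip_width: 0.01
```

jog_arm(deltas=[0,0,0.0015,0,0,0,1,0,0,0.0015,0,0,0,1,0,0,0.0015,0,0,0,1])

```text
time_s: 10.18
position: [0.4968, -0.0361, 0.1791]
tool_rot: [[0.998, 0.0, 0.066], [0.0, -1.0, -0.0], [0.066, 0.0, -0.998]]
ft_force: [-1.0, 0.1, 2.7]
grip_width: 0.0098
```

Run:
```python
from h import *
o=st();C=o["position"]+o["tool_rot"][:,2]*H;print("C",C)
```

```text
t 10.18 p [ 0.4968 -0.0361  0.1791] F [-0.9632  0.1474  2.6718] T [0.0384 0.3001 0.0083] w 0.0098 q [-18.4  17.8  90.    1.3  68.6  71.1]
C [ 0.4988 -0.0361  0.1487]
```

jog_arm(deltas=[0,0.0015,-0.002,0,0.0015,0,1,0,0.0025,-0.002,0,0.0015,0,1,0,0.0025,-0.002,0,0.0015,0,1,0,0.0025,-0.002,0,0.0015,0,1])

```text
time_s: 10.52
position: [0.4966, -0.0374, 0.1803]
tool_rot: [[0.998, 0.0, 0.07], [0.0, -1.0, 0.001], [0.07, -0.001, -0.998]]
ft_force: [-0.4, 4.7, 2.4]
grip_width: 0.0095
```

jog_arm(deltas=[0,-0.002,0,0,0,0,1,0,-0.005,0,0,0,0,1,0,-0.005,0,0,0,0,1,0,-0.005,0,0,0,0,1])

```text
time_s: 10.85
position: [0.4966, -0.0343, 0.1801]
tool_rot: [[0.998, 0.0, 0.069], [0.0, -1.0, -0.0], [0.069, 0.001, -0.998]]
ft_force: [-0.4, -1.1, -1.6]
grip_width: 0.0093
```

Run:
```python
from h import *
o=st();C=o["position"]+o["tool_rot"][:,2]*H;print("C",C)
```

```text
t 10.85 p [ 0.4966 -0.0343  0.1801] F [-0.4248 -1.0622 -1.5761] T [ 0.0233  0.061  -0.0248] w 0.0093 q [-18.3  17.6  90.1   1.3  68.5  71.3]
C [ 0.4987 -0.0343  0.1496]
```

```bash
cat > path.py <<'E'
from h import *
import sys
X0,Y0,TH=.6365,.130,4.0
L=.0012
def pose(s,inw=.00065):
    # s: arc length from bend start (neg = outer leg) m, returns C,R
    a=np.pi/2*.055
    if s<0: u,y,phi=-.055+s,-.165,0
    elif s<a:
        phi=s/.055;r=.055-inw*min(1,min(s,a-s)/.012+.5);u,y=-.055+r*np.sin(phi),-.110-r*np.cos(phi)
    else: u,y,phi=0,-.110+(s-a),np.pi/2
    t=np.radians(TH);C=np.array([X0+u*np.cos(t),Y0+y,.16+u*np.sin(t)])
    # plane normal tilt: Ry(-TH) then yaw within the plane
    return C,Rt(np.degrees(phi),-TH)
def rows(ss,o,dy=0,dz=0,f=1):
    out=[]
    for s in ss:
        C,R=pose(s);p=C+[0,dy,dz]-R[:,2]*H+R[:,0]*L
        out.append(delta(p,R,o))
    for r in out: print(", ".join(f"{round(float(v),4):g}" for v in r)+f", {f}",end=", ")
    print()
E
python3 - <<'E'
from path import *
o=st();C=o["position"]+o["tool_rot"][:,2]*H-o["tool_rot"][:,0]*L;print("C",C,pose(-.085)[0])
u0=(C[0]-X0)/np.cos(np.radians(TH))+.055;print("s now",u0)
rows([-.081,-.077,-.073,-.068,-.063,-.058,-.053,-.048,-.048,-.048],o)
E
```

```text
t 10.85 p [ 0.4966 -0.0343  0.1801] F [-0.4248 -1.0622 -1.5761] T [ 0.0233  0.061  -0.0248] w 0.0093 q [-18.3  17.6  90.1   1.3  68.5  71.3]
C [ 0.4975 -0.0343  0.1495] [ 0.4968 -0.035   0.1502]
s now -0.08430841604103631
0.0045, 0.001, -0.001, 0.0002, 0.0001, 0.0001, 1, 0.0098, 0.001, -0.001, 0.0002, 0.0001, 0.0001, 1, 0.0151, 0.001, -0.001, 0.0002, 0.0001, 0.0001, 1, 0.0218, 0.001, -0.001, 0.0002, 0.0001, 0.0001, 1, 0.0285, 0.001, -0.001, 0.0002, 0.0001, 0.0001, 1, 0.0351, 0.001, -0.001, 0.0002, 0.0001, 0.0001, 1, 0.0418, 0.001, -0.001, 0.0002, 0.0001, 0.0001, 1, 0.0485, 0.001, -0.001, 0.0002, 0.0001, 0.0001, 1, 0.0485, 0.001, -0.001, 0.0002, 0.0001, 0.0001, 1, 0.0485, 0.001, -0.001, 0.0002, 0.0001, 0.0001, 1,
```

jog_arm(deltas=[0.0045,0.001,-0.001,0,0,0,1,0.0098,0.001,-0.001,0,0,0,1,0.015,0.001,-0.001,0,0,0,1,0.0218,0.001,-0.001,0,0,0,1,0.0285,0.001,-0.001,0,0,0,1,0.035,0.001,-0.001,0,0,0,1,0.042,0.001,-0.001,0,0,0,1,0.0485,0.001,-0.001,0,0,0,1,0.0485,0.001,-0.001,0,0,0,1,0.0485,0.001,-0.001,0,0,0,1])

```text
time_s: 11.68
position: [0.533, -0.0349, 0.1834]
tool_rot: [[0.998, 0.0, 0.069], [0.0, -1.0, 0.0], [0.069, -0.0, -0.998]]
ft_force: [-0.1, 0.4, -2.5]
grip_width: 0.0093
```

Run:
```python
from path import *
o=st();C=o["position"]+o["tool_rot"][:,2]*H-o["tool_rot"][:,0]*L;print("C",C,pose(-.048)[0])
rows([-.044,-.040,-.036,-.032,-.028,-.024,-.020,-.016,-.016,-.016],o)
```

```text
t 11.68 p [ 0.533  -0.0349  0.1834] F [-0.0846  0.4266 -2.4672] T [-0.0115  0.0439  0.0277] w 0.0093 q [-17.   20.9  84.4   1.2  70.9  72.6]
C [ 0.5339 -0.0349  0.1528] [ 0.5338 -0.035   0.1528]
0.0051, 0.0002, 0, -0, 0.0001, 0.0001, 1, 0.0104, 0.0002, 0, -0, 0.0001, 0.0001, 1, 0.0158, 0.0002, 0, -0, 0.0001, 0.0001, 1, 0.0211, 0.0002, 0, -0, 0.0001, 0.0001, 1, 0.0264, 0.0002, 0, -0, 0.0001, 0.0001, 1, 0.0318, 0.0002, 0, -0, 0.0001, 0.0001, 1, 0.0371, 0.0002, 0, -0, 0.0001, 0.0001, 1, 0.0424, 0.0002, 0, -0, 0.0001, 0.0001, 1, 0.0424, 0.0002, 0, -0, 0.0001, 0.0001, 1, 0.0424, 0.0002, 0, -0, 0.0001, 0.0001, 1,
```

jog_arm(deltas=[0.005,0,0.0006,0,0,0,1,0.0104,0,0.0006,0,0,0,1,0.0158,0,0.0006,0,0,0,1,0.021,0,0.0006,0,0,0,1,0.0264,0,0.0006,0,0,0,1,0.0318,0,0.0006,0,0,0,1,0.037,0,0.0006,0,0,0,1,0.0424,0,0.0006,0,0,0,1,0.0424,0,0.0006,0,0,0,1,0.0424,0,0.0006,0,0,0,1])

```text
time_s: 12.52
position: [0.5647, -0.0349, 0.1851]
tool_rot: [[0.998, 0.0, 0.069], [0.0, -1.0, 0.0], [0.069, -0.0, -0.998]]
ft_force: [-0.8, -0.5, -1.5]
grip_width: 0.0093
```

Run:
```python
from path import *
o=st();C=o["position"]+o["tool_rot"][:,2]*H-o["tool_rot"][:,0]*L;print("C",C,pose(-.016)[0])
rows([-.013,-.010,-.007,-.004,-.001,.002,.005,.005,.005],o)
s=eyes.get_image("side");t=eyes.get_image("top")
crop(s,290,120,100,80,7,"s7");crop(t,280,160,120,100,6,"t7")
```

```text
t 12.52 p [ 0.5647 -0.0349  0.1851] F [-0.752  -0.5142 -1.4751] T [0.0053 0.0723 0.0273] w 0.0093 q [-16.   23.8  79.3   1.2  73.1  73.7]
C [ 0.5656 -0.0349  0.1546] [ 0.5657 -0.035   0.155 ]
0.0041, 0.0002, -0.0006, -0, 0.0001, 0.0001, 1, 0.0081, 0.0002, -0.0006, -0, 0.0001, 0.0001, 1, 0.0121, 0.0002, -0.0006, -0, 0.0001, 0.0001, 1, 0.0161, 0.0002, -0.0006, -0, 0.0001, 0.0001, 1, 0.0201, 0.0002, -0.0006, -0, 0.0001, 0.0001, 1, 0.0241, -0.0005, -0.0006, -0, 0.0001, -0.0115, 1, 0.028, -0.0011, -0.0006, -0, 0.0001, -0.0289, 1, 0.028, -0.0011, -0.0006, -0, 0.0001, -0.0289, 1, 0.028, -0.0011, -0.0006, -0, 0.0001, -0.0289, 1,
```

View pics/s7.png

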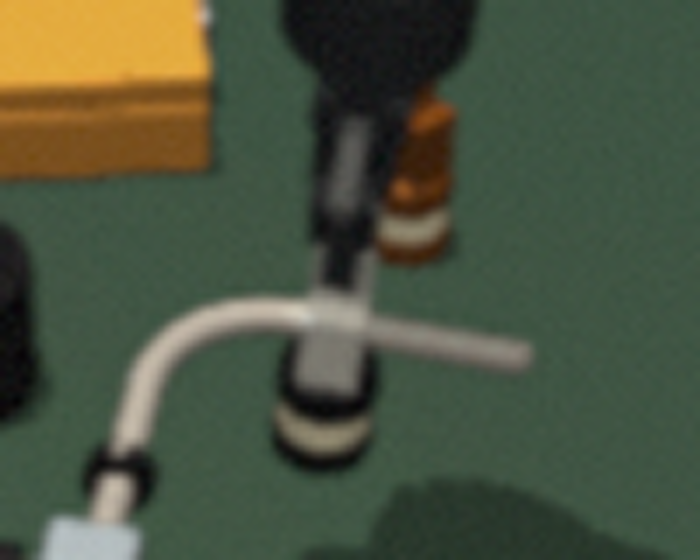

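View pics/t7.png

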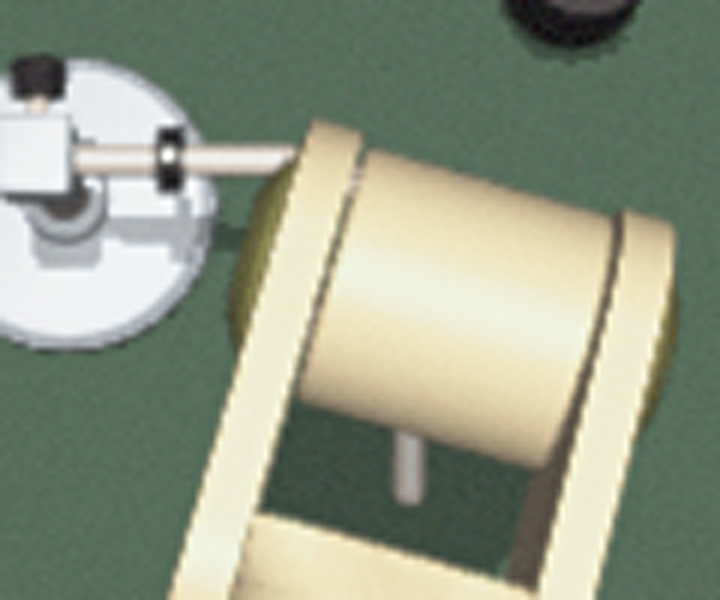

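The lamp is threaded on the rod: in the side view the rod runs through the block at crop (340,310), with the free end behind it. Now into the bend.

jog_arm(deltas=[0.004,0,0,0,0,0,1,0.008,0,0,0,0,0,1,0.012,0,0,0,0,0,1,0.016,0,0,0,0,0,1,0.02,0,0,0,0,-0.003,1,0.024,-0.0005,0,0,0,-0.0115,1,0.028,-0.001,0,0,0,-0.029,1,0.028,-0.001,0,0,0,-0.029,1])

```text
time_s: 13.28
position: [0.5861, -0.0341, 0.1867]
tool_rot: [[0.993, 0.094, 0.07], [0.094, -0.996, -0.0], [0.07, 0.007, -0.998]]
ft_force: [-0.6, -0.1, -2.4]
grip_width: 0.0094
```

Run:
```python
from path import *
o=st();C=o["position"]+o["tool_rot"][:,2]*H-o["tool_rot"][:,0]*L;print("C",C,pose(.005)[0])
rows([.008,.011,.014,.017,.020,.023,.023,.023],o,dz=-.0003)
```

```text
t 13.28 p [ 0.5861 -0.0341  0.1867] F [-0.5637 -0.1177 -2.3671] T [0.0043 0.0545 0.0122] w 0.0094 q [-15.4  25.8  75.7   1.1  74.7  69. ]
C [ 0.5871 -0.0342  0.1561] [ 0.5866 -0.0342  0.1565]
0.0033, -0.0004, -0.0001, 0, -0, -0.0162, 1, 0.0072, -0.0008, -0.0001, 0, -0, -0.0336, 1, 0.0112, -0.0014, -0.0001, 0, -0, -0.0509, 1, 0.015, -0.0022, -0.0001, 0, -0, -0.0683, 1, 0.0188, -0.0032, -0.0001, 0, -0, -0.0856, 1, 0.0226, -0.0045, -0.0001, 0, -0, -0.103, 1, 0.0226, -0.0045, -0.0001, 0, -0, -0.103, 1, 0.0226, -0.0045, -0.0001, 0, -0, -0.103, 1,
```

jog_arm(deltas=[0.0033,-0.0004,0,0,0,-0.016,1,0.0072,-0.0008,0,0,0,-0.0336,1,0.0112,-0.0014,0,0,0,-0.051,1,0.015,-0.0022,0,0,0,-0.068,1,0.0188,-0.0032,0,0,0,-0.0856,1,0.0226,-0.0045,0,0,0,-0.103,1,0.0226,-0.0045,0,0,0,-0.103,1])

```text
time_s: 13.87
position: [0.6024, -0.0291, 0.1878]
tool_rot: [[0.912, 0.403, 0.07], [0.404, -0.915, 0.0], [0.064, 0.028, -0.998]]
ft_force: [0.6, -0.5, -0.6]
grip_width: 0.0094
```

Run:
```python
from path import *
o=st();C=o["position"]+o["tool_rot"][:,2]*H-o["tool_rot"][:,0]*L;print("C",C,pose(.023)[0])
print("F tool",o["tool_rot"].T@o["ft_force"])
rows([.026,.029,.032,.035,.038,.041,.041,.041],o,dz=-.0003)
```

```text
t 13.87 p [ 0.6024 -0.0291  0.1878] F [ 0.594  -0.4972 -0.5682] T [-0.049   0.0534  0.0019] w 0.0094 q [-14.4  27.2  72.9   1.   76.   51.5]
C [ 0.6034 -0.0295  0.1573] [ 0.6037 -0.0297  0.1577]
F tool [0.3046 0.6784 0.6082]
0.0042, 0.0001, -0.0001, -0, -0, -0.0179, 1, 0.0081, -0.0003, -0.0001, -0, -0, -0.0353, 1, 0.012, -0.001, -0.0001, -0, -0, -0.0527, 1, 0.0159, -0.0018, -0.0001, -0, -0, -0.07, 1, 0.0197, -0.0029, -0.0001, -0, -0, -0.0874, 1, 0.0234, -0.0041, -0.0001, -0, -0, -0.1047, 1, 0.0234, -0.0041, -0.0001, -0, -0, -0.1047, 1, 0.0234, -0.0041, -0.0001, -0, -0, -0.1047, 1,
```

Forces are near zero, so I'll continue.

jog_arm(deltas=[0.0042,0,0,0,0,-0.018,1,0.0081,-0.0003,0,0,0,-0.0353,1,0.012,-0.001,0,0,0,-0.0527,1,0.0159,-0.0018,0,0,0,-0.07,1,0.0197,-0.0029,0,0,0,-0.0874,1,0.0234,-0.0041,0,0,0,-0.1047,1,0.0234,-0.0041,0,0,0,-0.1047,1])

```text
time_s: 14.45
position: [0.617, -0.0191, 0.1888]
tool_rot: [[0.734, 0.676, 0.07], [0.677, -0.736, 0.0], [0.051, 0.047, -0.998]]
ft_force: [-0.1, -0.1, -1.5]
grip_width: 0.0098
```

Run:
```python
from path import *
o=st();C=o["position"]+o["tool_rot"][:,2]*H-o["tool_rot"][:,0]*L;print("C",C,pose(.041)[0])
print("F tool",o["tool_rot"].T@o["ft_force"])
rows([.044,.047,.050,.053,.056,.059,.059,.059],o,dz=-.0003)
```

```text
t 14.45 p [ 0.617  -0.0191  0.1888] F [-0.0692 -0.1403 -1.461 ] T [-0.0106  0.0611  0.0079] w 0.0098 q [-13.1  28.6  70.3   0.9  77.2  34.1]
C [ 0.6182 -0.0199  0.1583] [ 0.6184 -0.0199  0.1587]
F tool [-0.2207 -0.0122  1.4527]
0.0042, -0, -0.0001, -0.0001, 0, -0.0178, 1, 0.0081, -0.0004, -0.0001, -0.0001, 0, -0.0352, 1, 0.012, -0.0011, -0.0001, -0.0001, 0, -0.0526, 1, 0.0158, -0.0019, -0.0001, -0.0001, 0, -0.0699, 1, 0.0197, -0.0029, -0.0001, -0.0001, -0, -0.0873, 1, 0.0234, -0.0042, -0.0001, -0.0001, -0, -0.1047, 1, 0.0234, -0.0042, -0.0001, -0.0001, -0, -0.1047, 1, 0.0234, -0.0042, -0.0001, -0.0001, -0, -0.1047, 1,
```

jog_arm(deltas=[0.0042,0,0,0,0,-0.018,1,0.0081,-0.0004,0,0,0,-0.0352,1,0.012,-0.001,0,0,0,-0.0526,1,0.0158,-0.0019,0,0,0,-0.07,1,0.0197,-0.0029,0,0,0,-0.0873,1,0.0234,-0.0042,0,0,0,-0.1047,1,0.0234,-0.0042,0,0,0,-0.1047,1])

```text
time_s: 15.03
position: [0.6276, -0.0049, 0.1896]
tool_rot: [[0.477, 0.876, 0.07], [0.878, -0.478, 0.0], [0.033, 0.061, -0.998]]
ft_force: [-0.7, -1.0, -1.9]
grip_width: 0.0096
```

Run:
```python
from path import *
o=st();C=o["position"]+o["tool_rot"][:,2]*H-o["tool_rot"][:,0]*L;print("C",C,pose(.059)[0])
print("F tool",o["tool_rot"].T@o["ft_force"])
rows([.062,.065,.068,.071,.074,.077,.077,.077],o,dz=-.0003)
```

```text
t 15.03 p [ 0.6276 -0.0049  0.1896] F [-0.6694 -1.0359 -1.8884] T [-0.0052  0.0311  0.0087] w 0.0096 q [-11.6  29.6  68.4   0.8  78.1  16.9]
C [ 0.6291 -0.006   0.1591] [ 0.6293 -0.006   0.1595]
F tool [-1.2922 -0.2061  1.8371]
0.004, -0, -0.0001, -0.0001, -0, -0.0176, 1, 0.008, -0.0004, -0.0001, -0.0001, -0, -0.035, 1, 0.0119, -0.0011, -0.0001, -0.0001, -0, -0.0523, 1, 0.0157, -0.0019, -0.0001, -0.0001, -0, -0.0697, 1, 0.0196, -0.003, -0.0001, -0.0001, -0, -0.0871, 1, 0.0233, -0.0042, -0.0001, -0.0001, -0, -0.1044, 1, 0.0233, -0.0042, -0.0001, -0.0001, -0, -0.1044, 1, 0.0233, -0.0042, -0.0001, -0.0001, -0, -0.1044, 1,
```

jog_arm(deltas=[0.004,0,0,0,0,-0.0176,1,0.008,-0.0004,0,0,0,-0.035,1,0.0119,-0.001,0,0,0,-0.0523,1,0.0157,-0.0019,0,0,0,-0.07,1,0.0196,-0.003,0,0,0,-0.0871,1,0.0233,-0.0042,0,0,0,-0.1044,1,0.0233,-0.0042,0,0,0,-0.1044,1])

```text
time_s: 15.62
position: [0.633, 0.0119, 0.19]
tool_rot: [[0.17, 0.983, 0.07], [0.985, -0.171, 0.0], [0.012, 0.068, -0.998]]
ft_force: [0.2, -0.5, -2.1]
grip_width: 0.0094
```

Run:
```python
from path import *
o=st();C=o["position"]+o["tool_rot"][:,2]*H-o["tool_rot"][:,0]*L;print("C",C,pose(.077)[0])
print("F tool",o["tool_rot"].T@o["ft_force"])
rows([.080,.083,.086,.089,.092,.095,.095,.095],o,dz=-.0003)
```

```text
t 15.62 p [0.633  0.0119 0.19  ] F [ 0.2362 -0.4661 -2.1064] T [-0.0044  0.0358 -0.0003] w 0.0094 q [-9.9 30.1 67.4  0.7 78.6 -0.2]
C [0.6349 0.0107 0.1596] [0.6351 0.0108 0.1599]
F tool [-0.4442  0.1674  2.1177]
0.004, -0.0001, -0, -0.0001, -0, -0.0176, 1, 0.0079, -0.0003, -0, -0.0001, -0, -0.0349, 1, 0.0119, -0.0007, -0, -0.0001, -0, -0.0523, 1, 0.0159, -0.0009, -0, -0.0001, -0, -0.0546, 1, 0.0199, -0.0016, -0, -0.0001, -0, -0.0546, 1, 0.0238, -0.0023, -0, -0.0001, -0, -0.0546, 1, 0.0238, -0.0023, -0, -0.0001, -0, -0.0546, 1, 0.0238, -0.0023, -0, -0.0001, -0, -0.0546, 1,
```

jog_arm(deltas=[0.004,0,0,0,0,-0.0176,1,0.0079,-0.0003,0,0,0,-0.035,1,0.0119,-0.0007,0,0,0,-0.0523,1,0.0159,-0.001,0,0,0,-0.0546,1,0.0199,-0.0016,0,0,0,-0.0546,1,0.0238,-0.0023,0,0,0,-0.0546,1,0.0238,-0.0023,0,0,0,-0.0546,1])

```text
time_s: 16.2
position: [0.6344, 0.0301, 0.1902]
tool_rot: [[0.0, 0.998, 0.07], [1.0, -0.0, 0.0], [0.0, 0.07, -0.998]]
ft_force: [0.7, -0.6, -1.1]
grip_width: 0.0095
```

Run:
```python
from path import *
o=st();C=o["position"]+o["tool_rot"][:,2]*H-o["tool_rot"][:,0]*L;print("C",C,pose(.095)[0])
print("F tool",o["tool_rot"].T@o["ft_force"])
s=eyes.get_image("side");t=eyes.get_image("top")
cv2.imwrite("pics/top8.png",t[:,:,::-1]);cv2.imwrite("pics/side8.png",s[:,:,::-1])
crop(s,270,140,100,80,7,"s8");crop(t,270,150,120,100,6,"t8")
R=Rt(90,0)
def g(y): return delta(np.array([X0,y,.1597])-R[:,2]*H+R[:,0]*L,R,o)
print(g(.0286),g(.045))
```

```text
t 16.2 p [0.6344 0.0301 0.1902] F [ 0.6737 -0.6001 -1.1346] T [-0.0052  0.03    0.0352] w 0.0095 q [-8.2 30.3 67.   0.6 78.7 -8.3]
C [0.6366 0.0289 0.1597] [0.6365 0.0286 0.16  ]
F tool [-0.6001  0.5933  1.1787]
[-0.0004  0.0027  0.0001  0.0222 -0.0001 -0.0001] [ 0.0215  0.0027  0.0001  0.0222 -0.0001 -0.0001]
```

View pics/s8.png

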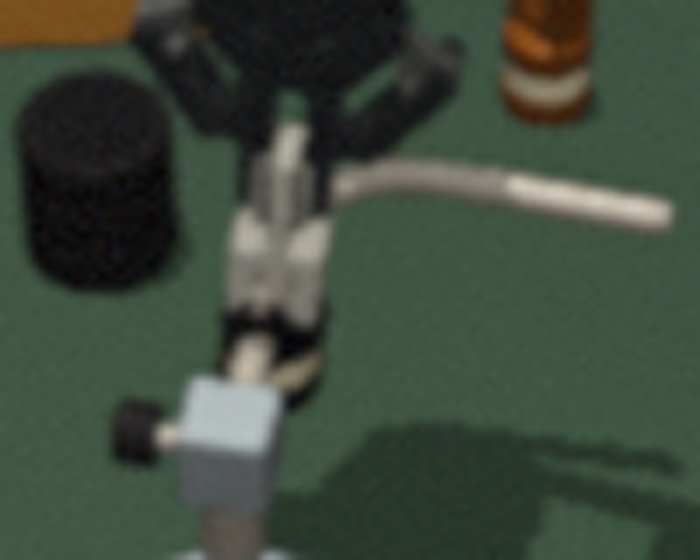

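View pics/t8.png

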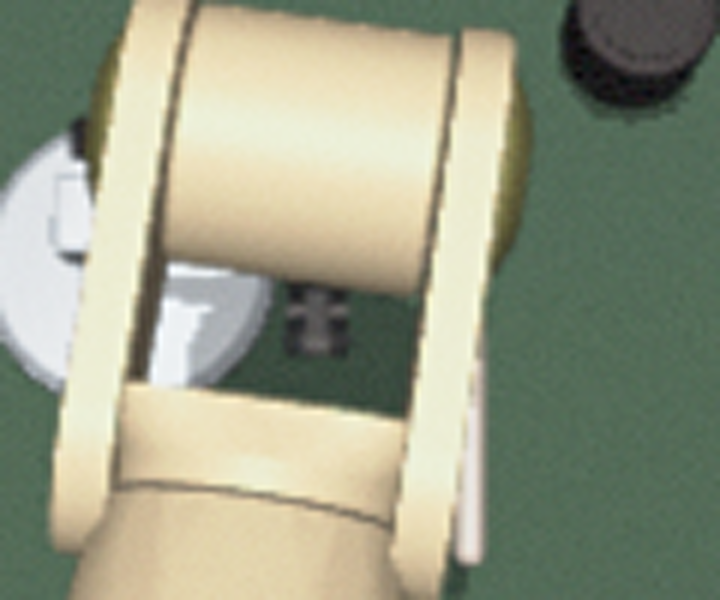

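jog_arm(deltas=[0.003,0.0007,0,0.006,0,0,1,0.006,0.0014,0,0.011,0,0,1,0.009,0.002,0,0.017,0,0,1,0.012,0.0027,0,0.022,0,0,1,0.0148,0.0027,0,0.022,0,0,1,0.0148,0.0027,0,0.022,0,0,1,0.0148,0.0027,0,0.022,0,0,1])

```text
time_s: 16.88
position: [0.6365, 0.0408, 0.1902]
tool_rot: [[-0.002, 1.0, 0.001], [1.0, 0.002, -0.0], [-0.0, 0.001, -1.0]]
ft_force: [-0.4, -0.4, -0.5]
grip_width: 0.0093
```

Run:
```python
from path import *
o=st();C=o["position"]+o["tool_rot"][:,2]*H-o["tool_rot"][:,0]*L;print("C",C);print(o["tool_rot"])
```

```text
t 16.88 p [0.6365 0.0408 0.1902] F [-0.4225 -0.3921 -0.5362] T [ 0.0153 -0.0117  0.0261] w 0.0093 q [-6.9 32.3 63.2 -0.  84.5 -7. ]
C [0.6365 0.0396 0.1597]
[[-0.0015  1.      0.0007]
 [ 1.      0.0015 -0.0001]
 [-0.0001  0.0007 -1.    ]]
```

jog_arm(deltas=[0.001,0,0,0,0,0,1,0.002,0,0,0,0,0,1,0.003,0,0,0,0,0,1,0.004,0,0,0,0,0,1,0.005,0,0,0,0,0,1,0.006,0,0,0,0,0,1,0.006,0,0,0,0,0,1])

```text
time_s: 17.47
position: [0.6365, 0.0453, 0.1903]
tool_rot: [[-0.002, 1.0, 0.001], [1.0, 0.002, -0.0], [-0.0, 0.001, -1.0]]
ft_force: [-0.3, -0.2, -1.7]
grip_width: 0.0092
```

jog_arm(deltas=[0.001,0,0,0,0,0,1,0.002,0,0,0,0,0,1,0.002,0,0,0,0,0,1])

```text
time_s: 17.72
position: [0.6365, 0.0469, 0.1903]
tool_rot: [[-0.002, 1.0, 0.001], [1.0, 0.002, -0.0], [-0.0, 0.001, -1.0]]
ft_force: [0.0, -0.5, -2.0]
grip_width: 0.0094
```

jog_arm(deltas=[0.001,0,0,0,0,0,1,0.002,0,0,0,0,0,1,0.002,0,0,0,0,0,1])

```text
time_s: 17.97
position: [0.6365, 0.0484, 0.1903]
tool_rot: [[-0.002, 1.0, 0.001], [1.0, 0.002, -0.0], [-0.0, 0.001, -1.0]]
ft_force: [-0.2, -1.4, -1.4]
grip_width: 0.0093
```

jog_arm(deltas=[0,0,0,0,0,0,1,0,0,0,0,0,0,1])

```text
time_s: 18.13
position: [0.6365, 0.0482, 0.1903]
tool_rot: [[-0.001, 1.0, 0.001], [1.0, 0.001, -0.0], [-0.0, 0.001, -1.0]]
ft_force: [0.2, -0.1, -2.6]
grip_width: 0.0097
```

jog_arm(deltas=[0.0007,0,0,0,0,0,1,0.0007,0,0,0,0,0,1])

```text
time_s: 18.3
position: [0.6365, 0.0488, 0.1903]
tool_rot: [[-0.001, 1.0, 0.001], [1.0, 0.001, -0.0], [-0.0, 0.001, -1.0]]
ft_force: [0.2, 0.2, -1.4]
grip_width: 0.0095
```

Not in contact yet, so small steps continue.

jog_arm(deltas=[0.0007,0,0,0,0,0,1,0.0013,0,0,0,0,0,1,0.0013,0,0,0,0,0,1])

```text
time_s: 18.55
position: [0.6365, 0.0498, 0.1903]
tool_rot: [[-0.002, 1.0, 0.001], [1.0, 0.002, -0.0], [-0.0, 0.001, -1.0]]
ft_force: [0.1, 0.6, -1.9]
grip_width: 0.0094
```

jog_arm(deltas=[0.0007,0,0,0,0,0,1,0.0007,0,0,0,0,0,1])

```text
time_s: 18.72
position: [0.6365, 0.0503, 0.1903]
tool_rot: [[-0.001, 1.0, 0.001], [1.0, 0.001, -0.0], [-0.0, 0.001, -1.0]]
ft_force: [0.3, 0.5, -0.5]
grip_width: 0.009
```

jog_arm(deltas=[0.0007,0,0,0,0,0,1,0.0007,0,0,0,0,0,1])

```text
time_s: 18.88
position: [0.6365, 0.0508, 0.1903]
tool_rot: [[-0.002, 1.0, 0.001], [1.0, 0.002, -0.0], [-0.0, 0.001, -1.0]]
ft_force: [0.5, 0.3, -1.2]
grip_width: 0.0092
```

jog_arm(deltas=[0.0007,0,0,0,0,0,1,0.0007,0,0,0,0,0,1])

```text
time_s: 19.05
position: [0.6365, 0.0513, 0.1903]
tool_rot: [[-0.001, 1.0, 0.001], [1.0, 0.001, -0.0], [-0.0, 0.001, -1.0]]
ft_force: [0.3, 0.3, -1.2]
grip_width: 0.0092
```

jog_arm(deltas=[0.0007,0,0,0,0,0,1,0.0007,0,0,0,0,0,1])

```text
time_s: 19.22
position: [0.6365, 0.0519, 0.1903]
tool_rot: [[-0.001, 1.0, 0.001], [1.0, 0.001, -0.0], [-0.0, 0.001, -1.0]]
ft_force: [-0.3, 0.3, -0.6]
grip_width: 0.0093
```

Run:
```python
from path import *
o=st();C=o["position"]+o["tool_rot"][:,2]*H-o["tool_rot"][:,0]*L;print("C",C)
s=eyes.get_image("side")
crop(s,280,150,60,55,12,"s9")
```

```text
t 19.22 p [0.6365 0.0519 0.1903] F [-0.27    0.3345 -0.5838] T [ 0.0193 -0.0226 -0.0404] w 0.0093 q [-5.9 32.4 63.  -0.  84.5 -6. ]
C [0.6365 0.0507 0.1598]
```

View pics/s9.png

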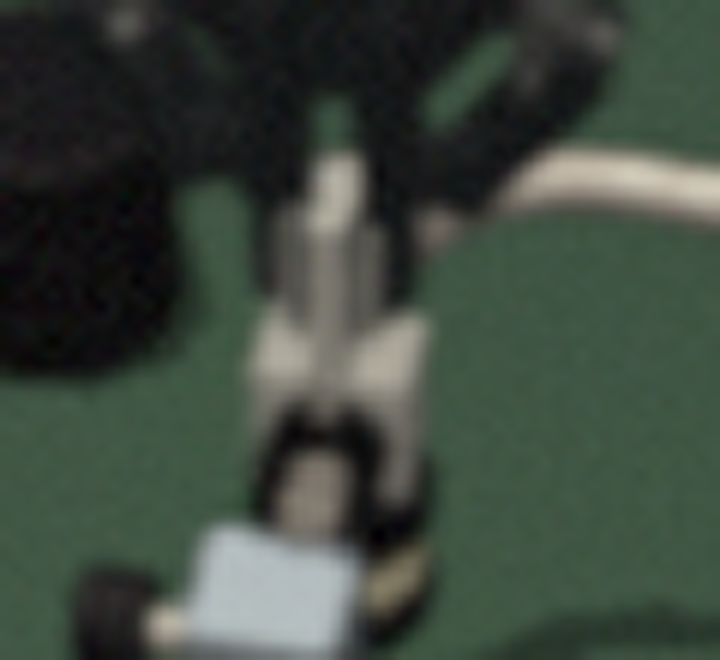

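Close: the ring at crop (320,450) looks adjacent to the block. I'll keep creeping.

jog_arm(deltas=[0.0006,0,0,0,0,0,1,0.0006,0,0,0,0,0,1])

```text
time_s: 19.43
position: [0.6365, 0.0523, 0.1903]
tool_rot: [[-0.001, 1.0, 0.001], [1.0, 0.001, -0.0], [-0.0, 0.001, -1.0]]
ft_force: [0.0, 0.0, -1.5]
grip_width: 0.0095
```

jog_arm(deltas=[0.0006,0,0,0,0,0,1,0.0006,0,0,0,0,0,1])

```text
time_s: 19.6
position: [0.6365, 0.0526, 0.1903]
tool_rot: [[-0.001, 1.0, 0.001], [1.0, 0.001, -0.0], [-0.0, 0.001, -1.0]]
ft_force: [-0.0, -0.4, -1.3]
grip_width: 0.0094
```

jog_arm(deltas=[0.0006,0,0,0,0,0,1,0.0006,0,0,0,0,0,1])

```text
time_s: 19.77
position: [0.6365, 0.0527, 0.1903]
tool_rot: [[-0.001, 1.0, 0.001], [1.0, 0.001, -0.001], [-0.001, 0.001, -1.0]]
ft_force: [0.6, -2.6, -0.9]
grip_width: 0.0093
```

jog_arm(deltas=[0,0,0,0,0,0,1,0,0,0,0,0,0,1])

```text
time_s: 19.93
position: [0.6365, 0.0528, 0.1903]
tool_rot: [[-0.001, 1.0, 0.001], [1.0, 0.001, -0.001], [-0.001, 0.001, -1.0]]
ft_force: [0.1, -3.6, -2.1]
grip_width: 0.0098
```

jog_arm(deltas=[0.0003,0,0,0,0,0,1,0.0003,0,0,0,0,0,1])

```text
time_s: 20.1
position: [0.6365, 0.0528, 0.1903]
tool_rot: [[-0.001, 1.0, 0.001], [1.0, 0.001, -0.001], [-0.001, 0.001, -1.0]]
ft_force: [-0.4, -5.8, -0.1]
grip_width: 0.0094
```

Ring contact confirmed: Fy went to about −6 N with no further travel, well under 14 N. Next I'll ease the push slightly and lower the lamp so the bore rests on the rod.

jog_arm(deltas=[-0.0003,0,0.0007,0,0,0,1,-0.0003,0,0.0014,0,0,0,1,-0.0003,0,0.002,0,0,0,1,-0.0003,0,0.002,0,0,0,1])

```text
time_s: 20.43
position: [0.6368, 0.0528, 0.1891]
tool_rot: [[-0.001, 1.0, 0.002], [1.0, 0.001, -0.001], [-0.001, 0.002, -1.0]]
ft_force: [-0.1, -5.4, 0.8]
grip_width: 0.0096
```

jog_arm(deltas=[0,0,0.0006,0,0,0,1,0,0,0.0006,0,0,0,1])

```text
time_s: 20.6
position: [0.6368, 0.0528, 0.1887]
tool_rot: [[-0.001, 1.0, 0.002], [1.0, 0.001, -0.001], [-0.001, 0.002, -1.0]]
ft_force: [-0.5, -5.0, 0.1]
grip_width: 0.0094
```

jog_arm(deltas=[-0.0003,0,0.0004,0,0,0,1,-0.0003,0,0.0008,0,0,0,1,-0.0003,0,0.0008,0,0,0,1])

```text
time_s: 20.85
position: [0.6368, 0.0528, 0.1886]
tool_rot: [[-0.001, 1.0, 0.002], [1.0, 0.001, -0.0], [-0.0, 0.002, -1.0]]
ft_force: [-1.3, -5.0, 5.1]
grip_width: 0.0093
```

Run:
```python
from path import *
o=st();C=o["position"]+o["tool_rot"][:,2]*H-o["tool_rot"][:,0]*L;print("C",C)
```

```text
t 20.85 p [0.6368 0.0528 0.1886] F [-1.2995 -5.0276  5.0576] T [-0.889   0.1157 -0.0207] w 0.0093 q [-5.9 32.5 63.2 -0.  84.2 -5.9]
C [0.6369 0.0516 0.1581]
```

jog_arm(deltas=[-0.0003,0,-0.0004,0,0,0,1,-0.0003,0,-0.0004,0,0,0,1])

```text
time_s: 21.02
position: [0.6368, 0.0527, 0.1886]
tool_rot: [[-0.001, 1.0, 0.002], [1.0, 0.001, -0.0], [-0.0, 0.002, -1.0]]
ft_force: [0.3, -4.4, 5.1]
grip_width: 0.0097
```

jog_arm(deltas=[0,0,0,0,0,0,0.9,0,0,0,0,0,0,0.8,0,0,0,0,0,0,0.7,0,0,0,0,0,0,0.5,0,0,0,0,0,0,0.4,0,0,0,0,0,0,0.4,0,0,0,0,0,0,0.4], grip_force=20)

```text
time_s: 21.6
position: [0.6364, 0.053, 0.1877]
tool_rot: [[-0.002, 1.0, 0.0], [1.0, 0.002, 0.0], [0.0, 0.0, -1.0]]
ft_force: [-0.1, 0.7, 0.8]
grip_width: 0.0255
```

Run:
```python
from path import *
o=st()
s=eyes.get_image("side")
crop(s,280,150,60,55,12,"s10")
```

```text
t 21.6 p [0.6364 0.053  0.1877] F [-0.0758  0.6651  0.8371] T [ 0.0036 -0.0283  0.0309] w 0.0255 q [-5.9 32.5 63.2  0.  84.3 -6. ]
```

View pics/s10.png

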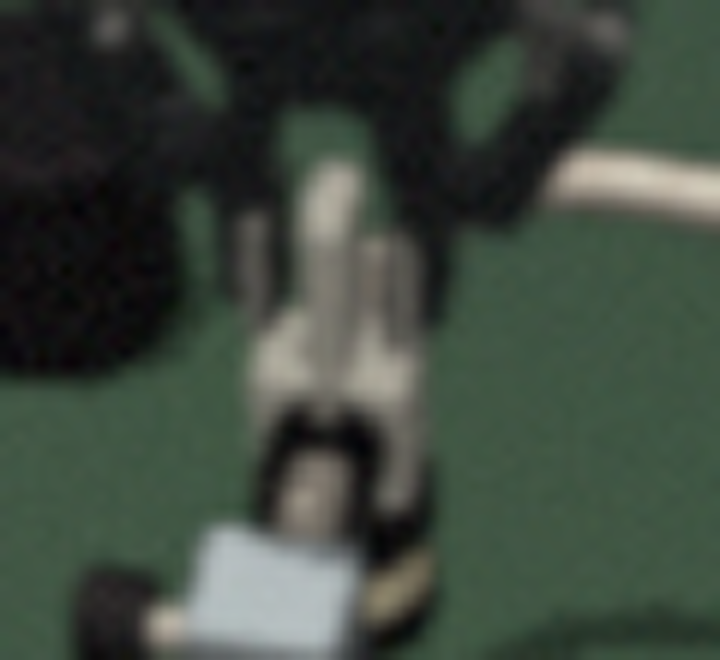

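The fingers are clear on both sides and the lamp hangs on the rod against the ring. I'll retreat straight up.

jog_arm(deltas=[0,0,-0.005,0,0,0,0.2,0,0,-0.012,0,0,0,0.2,0,0,-0.022,0,0,0,0.2,0,0,-0.04,0,0,0,0.2,0,0,-0.06,0,0,0,0.2,0,0,-0.09,0,0,0,0.2,0,0,-0.12,0,0,0,0.2,0,0,-0.15,0,0,0,0.2,0,0,-0.15,0,0,0,0.2])

```text
time_s: 22.4
position: [0.6373, 0.0527, 0.3064]
tool_rot: [[-0.002, 1.0, 0.01], [1.0, 0.002, -0.001], [-0.001, 0.01, -1.0]]
ft_force: [1.2, 0.2, 1.3]
grip_width: 0.0337
```

jog_arm(deltas=[0,0.04,-0.02,0,0,0,0.2,0,-0.05,-0.02,0,0,0,0.2,0,-0.1,-0.02,0,0,0,0.2,0,-0.15,-0.02,0,0,0,0.2,0,-0.2,-0.02,0,0,0,0.2,0,-0.25,-0.02,0,0,0,0.2,0,-0.3,-0.02,0,0,0,0.2,0,-0.3,-0.02,0,0,0,0.2,0,-0.3,-0.02,0,0,0,0.2,0,-0.3,-0.02,0,0,0,0.2])

```text
time_s: 23.23
position: [0.4119, 0.0523, 0.3161]
tool_rot: [[-0.001, 1.0, 0.003], [1.0, 0.001, -0.0], [-0.0, 0.003, -1.0]]
ft_force: [-0.3, -0.0, -0.5]
grip_width: 0.0344
```

Run:
```python
from path import *
o=st()
s=eyes.get_image("side");t=eyes.get_image("top")
cv2.imwrite("pics/side11.png",s[:,:,::-1]);cv2.imwrite("pics/top11.png",t[:,:,::-1])
crop(s,270,140,80,80,7,"s11");crop(t,255,155,110,80,7,"t11")
```

```text
t 23.23 p [0.4119 0.0523 0.3161] F [-0.2645 -0.049  -0.5012] T [-0.0007  0.0018 -0.0172] w 0.0344 q [-9.2  4.7 83.5  0.  91.7 -9.3]
```

View pics/s11.png

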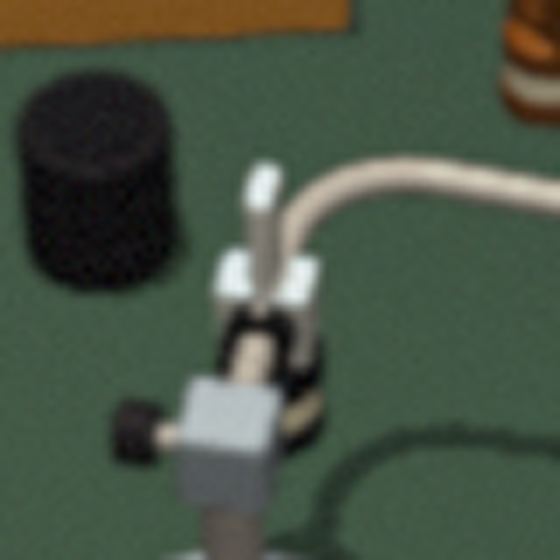

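View pics/t11.png

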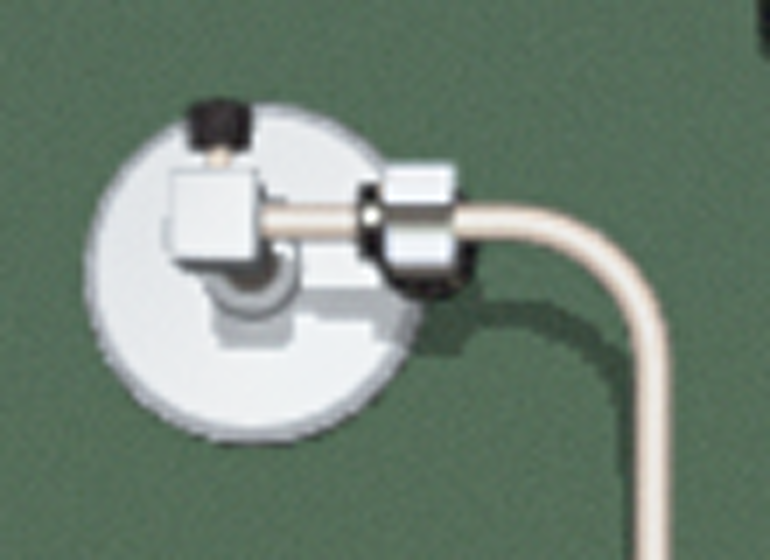

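View pics/top11.png

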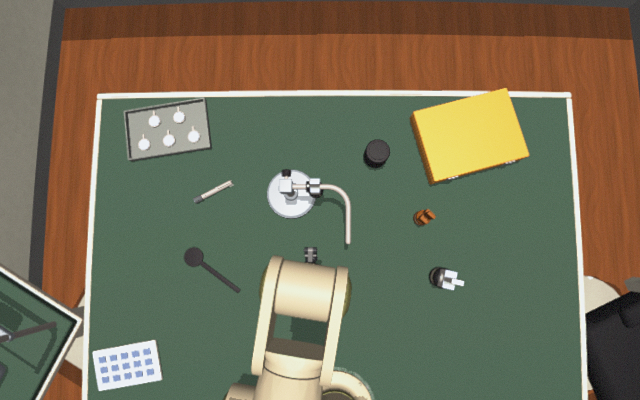

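Run:
```python
from path import *
a=cv2.imread("pics/top0.png")[:,:,2].astype(int);b=cv2.imread("pics/top11.png")[:,:,2].astype(int)
for v in (182,187,190): print(v,a[v,302:324],b[v,302:324],sep="\n")
fr=(0.0528-.0012+.012)
print("pred ring/lamp face top at z=.175",proj("top",(.6365,fr,.175)),"block top edge z .176",proj("top",(.6365+.015,fr,.176)))
d=np.abs(cv2.imread("pics/top0.png").astype(int)-cv2.imread("pics/top11.png")).max(2)
for n,(x0,x1,y0,y1) in dict(pot=(360,395,135,170),pen=(190,238,175,206),occ=(180,245,243,296),big=(428,470,262,295),brown=(410,438,204,230)).items(): print(n,(d[y0:y1,x0:x1]>40).sum())
```

```text
182
[241 241 242 224 121  47  42  46 110 178 177 123  92  87  90  88  92  89  88  92  94  92]
[234 234 237 214 110  38  60 174 238 241 240 239 239 240 240 241 242 171  80  75  79  87]
187
[229 230 229 199 108 101 101  98 173 227 230 231 230 230 231 230 231 234 231 230 232 232]
[219 219 219 185  96  96  96  89 153 172 172 171 168 170 170 169 172 187 220 221 222 222]
190
[244 245 246 227 123  45  35  44 121 243 246 216 179 128  92  88  89  90  89  88  88  88]
[239 239 240 214 110  38  24  74 191 239 240 239 239 240 239 240 242 189  90  34  24  54]
pred ring/lamp face top at z=.175 [310.2537 185.4935] block top edge z .176 [310.2582 179.7687]
pot 0
pen 0
occ 0
big 0
brown 0
```

Run:
```python
from path import *
print("lamp centre y",plane("top",313.95,182,.176),"ring face",plane("top",309.97,182,.172),plane("top",309.97,190,.172))
s=eyes.get_image("side");t=eyes.get_image("top").astype(int);st()
print(t[182,302:324,0],t[190,302:324,0])
crop(s,290,160,40,50,12,"s12")
```

```text
lamp centre y [0.6456 0.0539 0.176 ] ring face [0.6462 0.0645 0.172 ] [0.625  0.0644 0.172 ]
t 23.43 p [0.4125 0.0522 0.3151] F [-0.1936 -0.7853 -0.8583] T [-0.0259 -0.0446 -0.0112] w 0.0344 q [-9.2  4.8 83.5  0.  91.7 -9.3]
[235 234 236 213 111  38  59 175 239 241 240 240 240 240 240 241 243 171  82  75  80  84] [238 239 241 214 106  47  26  68 196 240 241 239 240 240 240 241 242 189  88  35  28  52]
```

View pics/s12.png

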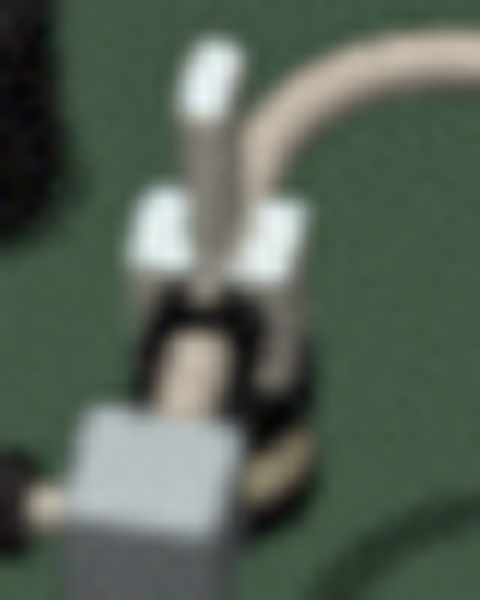

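```bash
python3 -c "
from rig import close_job
print(close_job())"
```

```text
the job is handed in; nothing more can be done
None
```

The small silver lamp is on the rod, hanging upright against the stop ring, and the job was handed in at about 23.5 s of the 72 s allowed.

**What I did**
- I gripped the lamp by its finger tab and threaded it onto the rod. Contact forces and the side view put the free end about 4° low, so I tilted the lamp to match.
- I followed the bend with contact forces never above about 6 N, brought the lamp upright, and crept along the inner leg.
- It met the ring at about 3 to 6 N, under the 14 N at which the ring slips. I then lowered it onto the rod, let go and moved the arm clear.

**Last checks**
- **Ring:** its far edge is at the same pixels as at the start.
- **Lamp:** it looked the same in two top pictures 0.2 s apart, with no rod visible between block and ring.
- **Other things:** lens pot, pen torch, occluder, brown lamp and large lamp show no pixel change in the top view.

**One disagreement:** the top picture puts the lamp's centre 10.5 mm from the ring face, where contact should give 12 mm. It errs towards closer rather than a gap, and I put it down to camera calibration and pixel error.

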